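# Turn out the walnut loaves and stir the walnuts

## Robot

A 6-joint arm with a two-finger parallel gripper is mounted at the origin on the work surface. World frame = base frame: x ahead of the robot, y to its left, z up, the work surface at z = 0. Lengths are in mm, angles in degrees, forces in N, time in s.
With the tool pointing down it reaches from about 350 to 850 mm from the base axis. Payload 8.1 kg.
Tool frame: the origin (TCP) lies midway between the tips of the shut fingers; the grasp point (between the pads) lies 19 mm behind it; z points along the fingers, y is the line along which they close (so a half turn about z gives the same grasp; the last joint's range is limited). The gripper opens to 85 mm and grips with 20 to 120 N. Pads are 22 mm wide; open, the fingers measure 114 mm over their backs; the gripper's body (76 mm by 85 mm) begins 54 mm behind the grasp point. The pads swing forward as they close: fully open they stand 13 mm farther back than shut.
Start: joints at [-75.367, 7.471, 85.268, -0, 87.261, -4.893], TCP at [200.565, -565.49, 206.192] pointing down, gripper open.
Joint ranges: [-169.43, 169.43], [-51.17, 129.36], [1.28, 143.12], [-76.62, 256.62], [0, 156.53], [-152.29, 152.29]. Speed limits (degrees/s): [136.94, 136.94, 159.86, 180, 180, 180].

## Interface

Orientations are given as [roll, pitch, yaw] about the fixed x, y, z axes, in that order (R = Rz(yaw) Ry(pitch) Rx(roll)).
In Python, from bench import sensors, optics, r gives the robot as it stands.
- The arm moves only by the tool apply_moves, never from a script. Its argument "targets" is a list of rows, each a list of 7 numbers: the shift along the tool's x, y, z in mm, then the turn, a rotation vector about the tool's x, y, z in rad, then the closure, from 0 (fully open) to 1 (shut). In form: [[x, y, z, wx, wy, wz, claw], ...]. A call has 1 to 20 rows; each row shifts and turns the commanded pose from where the row before left it, along the tool's axes as they then stand; what a row does not reach is not made up. A row lasts 1/8 s, in which the tool goes at most 62.5 mm and 10.7 degrees, less where a joint would pass 70% of its speed; a pose out of reach is approached as far as the arm can. A call is refused whole if a number of a shift passes 62.5 or a number of a turn 0.188, either way. A call with a gripper value outside its range is refused whole. The fingers move at their own pace and stop on an object; "force" is the grip in N (left out, the last holds). Time passes only in rows, so rows that do not move let the fingers close. It gives the time, the measured TCP pose, the force, the opening and the grip force at its end, in the units of the state.
- sensors.sense(): the state, without advancing time (a new reading comes with each control period).
- optics.snapshot(name): name is "scene" or "top" or "wrist"; returns the picture (400x640x3 uint8, red, green, blue); there is no depth.
- optics.get_calibration(name): a dict with "camera_matrix" (3x3 intrinsics, pixels), "dist_coeffs" ([k1, k2, p1, p2, k3] as OpenCV has them; the pictures are not rectified), "pose" (4x4, takes a point from camera to world coordinates). Camera axes: x right, y down, z forward; pixel columns grow to the right and rows downward; lengths in mm; the calibration is good to about 2 mm. A picture is of the moment at which its call begins: read the wrist's pose just before it. get_calibration takes no time and is no camera call; for the wrist camera it gives the pose at the moment of the call.
- r.hand_in(): hands the job in; it is judged then, once.
The state is a dict: "time": time; "joint_pos": joint angles; "qd": joint speeds; "joint_efforts": joint torques, N m; "tool_pos": TCP position; "tcp_rot": TCP orientation; "ft_force": force on the tool from outside, world axes, zero at the start; "wrist_torque": the same for the moment, N m; "finger_gap": finger opening in mm; "grip_force": force on a finger pad.
Only numpy, scipy, OpenCV 4.12 (cv2) and the standard library are available. Lean on these libraries where they do the work, as an engineer would, in place of code of your own. Each camera call takes 0.05 s, during which the arm holds its last target. There are 200 camera calls.

## Task

Lift every little loaf out of the loaf mould and set it down gently on the wire cooling rack, right way up and not piled on another. Then take the glass lid off the bowl (the emptied mould is a handy place for it) and stir the walnuts for the next batch with the wooden stirrer, running its foot low round and round the bowl at least twice; stand the stirrer upright back on its cork coaster and put the lid squarely back on the bowl, all the walnuts still inside. Leave the other things on the worktop where they are; at the end every loaf must be on the rack.

Things in the scene. Friction and masses are not known exactly. Their poses are not given: they have to be found in the camera images.
- mould: dark metal loaf mould, fixed block 240 (x) x 200 (y) x 30 mm. Origin: centre of its underside. Four open cavities at own x = +-56, y = +-47 mm, 98 (x) x 62 mm, 22 mm deep; some may be empty. A loaf stands on the cavity floor (8 mm above the worktop), 4 to 6 mm clear of the walls, its top 24 mm above the mould; neighbours are 40 mm apart sideways, 22 mm end to end.
- rack: wire cooling rack, 240 (own x) x 240 (own y) mm, fixed; loaves rest on its wires 22 mm above the worktop. Origin: centre of its footprint at worktop level, z up.
- bowl: blue-glazed ceramic mixing bowl, fixed, round, rim 70 mm high and 190 mm across outside, 180 mm inside; inner floor 6 mm above the worktop and 145 mm across. Origin: centre of its underside, z up, its yaw varies. Holds five walnuts under the lid.
- coaster: round cork coaster, 84 mm across, 8 mm thick, fixed, near the robot. Origin: centre of its underside.
- stirrer: wooden stirrer (about 120 g) that stands on its own flat foot, at first on the coaster: round foot 44 mm across, 26 mm high, 20 mm shaft, square 22 x 22 mm handle from 105 to 190 mm above the foot's underside (faces along own x and y). Origin: centre of the foot's underside; own z runs up the handle. Grip the handle from above.
- lid: clear glass lid (350 g), at first on the bowl: disc 196 mm across and 6 mm thick lying on the rim, below it an 8 mm deep locating disc 160 mm across sitting inside the rim with about 10 mm play each way, on top a round black knob 28 mm across, 40 mm high. Origin: centre of the locating disc's underside; knob from 14 to 54 mm above it. On the bowl the origin is 62 mm above the worktop.
- loaf0: small brown crusty loaf (160 g, firm), 90 (own x) x 54 (own y) x 46 mm high, rounded top, slightly narrower (86 x 50 mm) below 18 mm. Origin: centre of its underside, z up. Starts in a mould cavity, long side along the mould's x; absent (None) in some runs.
- loaf1: small brown crusty loaf (160 g, firm), 90 (own x) x 54 (own y) x 46 mm high, rounded top, slightly narrower (86 x 50 mm) below 18 mm. Origin: centre of its underside, z up. Starts in a mould cavity, long side along the mould's x; absent (None) in some runs.
- loaf2: small brown crusty loaf (160 g, firm), 90 (own x) x 54 (own y) x 46 mm high, rounded top, slightly narrower (86 x 50 mm) below 18 mm. Origin: centre of its underside, z up. Starts in a mould cavity, long side along the mould's x; absent (None) in some runs.
- loaf3: small brown crusty loaf (160 g, firm), 90 (own x) x 54 (own y) x 46 mm high, rounded top, slightly narrower (86 x 50 mm) below 18 mm. Origin: centre of its underside, z up. Starts in a mould cavity, long side along the mould's x; absent (None) in some runs.
- nut0_center (a point): centre of a brown walnut, a ball 30 mm across (15 g), loose in the bowl.
- nut1_center (a point): centre of a brown walnut, a ball 30 mm across (15 g), loose in the bowl.
- nut2_center (a point): centre of a brown walnut, a ball 30 mm across (15 g), loose in the bowl.
- nut3_center (a point): centre of a brown walnut, a ball 30 mm across (15 g), loose in the bowl.
- nut4_center (a point): centre of a brown walnut, a ball 30 mm across (15 g), loose in the bowl.
- mug: white mug, 76 mm across, 90 mm high; a bystander, loose, to be left where it is. Origin: centre of its underside.
- jar: amber jar with a red cap, 68 mm across, 100 mm high; a bystander, loose, to be left where it is. Origin: centre of its underside.
- eggcup: white egg cup, 46 mm across, 50 mm high; a bystander, loose, to be left where it is. Origin: centre of its underside.
- saltdish: terracotta salt dish, 50 mm across, 30 mm high; a bystander, loose, to be left where it is. Origin: centre of its underside.
- mill: dark wooden pepper mill, 52 mm across, 140 mm high; a bystander, loose, to be left where it is. Origin: centre of its underside.
- tin: green tin, 70 x 60 x 80 mm high; a bystander, loose, to be left where it is. Origin: centre of its underside.
Things that resemble listed ones, but are neither listed nor needed, are in the scene too. What is shaped like the loaf3 but purple is not meant.

How it is judged (in metres and radians):
On the way, in this order (a step that is already met when the one before it is completed fails the run):
1. every loaf stands upright on the rack (x of loaf0 in the frame of rack between -0.105 and 0.105 m and y of loaf0 in the frame of rack between -0.105 and 0.105 m and z of loaf0 in the frame of rack between 0.014 and 0.03 m and angle between each of loaf0, loaf1, loaf2, loaf3's own z axis and vertical below 0.15 rad and x of loaf1 in the frame of rack between -0.105 and 0.105 m and y of loaf1 in the frame of rack between -0.105 and 0.105 m and z of loaf1 in the frame of rack between 0.014 and 0.03 m and x of loaf2 in the frame of rack between -0.105 and 0.105 m and y of loaf2 in the frame of rack between -0.105 and 0.105 m and z of loaf2 in the frame of rack between 0.014 and 0.03 m and x of loaf3 in the frame of rack between -0.105 and 0.105 m and y of loaf3 in the frame of rack between -0.105 and 0.105 m and z of loaf3 in the frame of rack between 0.014 and 0.03 m), for 0.2 s.
2. then the stirrer's foot is low in the bowl, in the half of the bowl on its own +x side (z of stirrer in the frame of bowl below 0.035 m and horizontal distance between stirrer and bowl below 0.08 m and x of stirrer in the frame of bowl above 0.018 m), for 0.05 s.
3. then low in the half on its own -x side (z of stirrer in the frame of bowl below 0.035 m and horizontal distance between stirrer and bowl below 0.08 m and x of stirrer in the frame of bowl below -0.018 m), for 0.05 s.
4. then round again to the half of the bowl on its own +x side (all of step 2), for 0.05 s.
5. then round again to the half on its own -x side, at least two walnuts having been shifted by 2 cm or more (all of step 3 and (distance of each of nut1_center, nut0_center from where it was at the start of the episode above 0.02 m or distance of each of nut2_center, nut0_center from where it was at the start of the episode above 0.02 m or distance of each of nut2_center, nut1_center from where it was at the start of the episode above 0.02 m or distance of each of nut3_center, nut0_center from where it was at the start of the episode above 0.02 m or distance of each of nut3_center, nut1_center from where it was at the start of the episode above 0.02 m or distance of each of nut3_center, nut2_center from where it was at the start of the episode above 0.02 m or distance of each of nut4_center, nut0_center from where it was at the start of the episode above 0.02 m or distance of each of nut4_center, nut1_center from where it was at the start of the episode above 0.02 m or distance of each of nut4_center, nut2_center from where it was at the start of the episode above 0.02 m or distance of each of nut4_center, nut3_center from where it was at the start of the episode above 0.02 m)), for 0.05 s.
At the end, for the whole second after the job is handed in: At rest: every loaf on the rack wires, upright (0.15 rad), centre within 105 mm of the rack's along its x and y; all walnuts in the bowl; lid on the bowl, within 15 mm of centre, tilt under 0.06 rad; stirrer on the coaster, within 25 mm of centre, tilt under 0.1 rad (all of step 1 and linear speed of each of loaf0, loaf1, loaf2, loaf3, lid, stirrer below 0.03 m/s and horizontal distance between each of nut0_center, nut1_center, nut2_center, nut3_center, nut4_center and bowl below 0.085 m and z of each of nut0_center, nut1_center, nut2_center, nut3_center, nut4_center in the frame of bowl below 0.075 m and horizontal distance between lid and bowl below 0.015 m and angle between lid's own z axis and vertical below 0.06 rad and z of lid in the frame of bowl between 0.055 and 0.068 m and horizontal distance between stirrer and coaster below 0.025 m and angle between stirrer's own z axis and vertical below 0.1 rad and z of stirrer in the frame of coaster between 0.003 and 0.014 m); the robot touches nothing.
It fails at once if a bystander (mug, jar, egg cup, salt dish, pepper mill or green tin) is shoved more than 3 cm (distance of any of mug, jar, eggcup, saltdish, mill, tin from where it was at the start of the episode above 0.03 m).
It fails at once if a loaf is dropped on the rack from more than 4 cm, or piled on another loaf ((horizontal distance between loaf0 and rack below 0.11 m and z of loaf0 in the frame of rack above 0.062 m and contact force between the fingers and loaf0 below 0.05 N) or (horizontal distance between loaf1 and rack below 0.11 m and z of loaf1 in the frame of rack above 0.062 m and contact force between the fingers and loaf1 below 0.05 N) or (horizontal distance between loaf2 and rack below 0.11 m and z of loaf2 in the frame of rack above 0.062 m and contact force between the fingers and loaf2 below 0.05 N) or (horizontal distance between loaf3 and rack below 0.11 m and z of loaf3 in the frame of rack above 0.062 m and contact force between the fingers and loaf3 below 0.05 N)).
Of loaf0, loaf1, loaf2, loaf3 only 2 to 4 are there at a start; the rules pass over those that are not, and their reading is None.
At some moment in a run one of loaf0, loaf1, loaf2, loaf3 may be knocked a few centimetres aside while the robot is not near it.
It also fails if it takes over 210 s, if anything falls off the work surface, if the arm or the gripper's body presses on something with over 40 N, if the wrist force passes 120 N, or if a joint passes its speed limit or range.

## Working session

There is one attempt and no reset: what is moved stays moved. The work goes in short steps, Python scripts to look and compute and a tool call to move; the robot and the scene stay as the last step left them, time stands still between calls to the robot, and variables do not carry over. Pictures are saved under pics/ and viewed, at most 14 in all, crops included, and the job is handed in when it is done.

Besides the shell and the picture viewer there is one more tool, called after "Request:" in YAML: its name, and indented under it one key for each argument. apply_moves: Moves the arm, as the interface text tells. Its arguments: {"type":"object","properties":{"targets":{"type":"array"},"force":{"type":"number"}},"required":["targets"]}

```bash
ls; mkdir -p pics; python3 - <<'E'
from bench import sensors, optics, r
import cv2
print(sensors.sense())
for n in("scene","top","wrist"):
    im=optics.snapshot(n); cv2.imwrite(f"pics/{n}0.png",im[:,:,::-1]); c=optics.get_calibration(n); print(n,c)
E
```

```text
pics
{'time': 0.0, 'joint_pos': array([-7.53680677e+01,  7.51423447e+00,  8.53283358e+01,  4.43604014e-04,
        8.72619490e+01, -4.89285553e+00]), 'qd': array([-0.02110393, -0.08978287,  0.08318486,  0.04466491,  0.02549653,
       -0.05828081]), 'joint_efforts': array([ 1.97832342e-03, -5.69405723e+01, -5.00545406e+01,  1.36505651e-04,
        1.52164930e-02, -1.18570472e-05]), 'tool_pos': array([ 200.40563874, -564.9180137 ,  205.16262594]), 'tcp_rot': array([-1.79895899e+02, -9.35616668e-03,  1.95247578e+01]), 'ft_force': array([ 0.50511437,  1.05056832, -0.23478685]), 'wrist_torque': array([-0.02733073, -0.0271734 ,  0.01195733]), 'grip_force': 0.0, 'finger_gap': 85.12638946049407}
scene {'camera_matrix': array([[450.68824244,   0.        , 316.6771306 ],
       [  0.        , 450.68824244, 192.56936441],
       [  0.        ,   0.        ,   1.        ]]), 'dist_coeffs': array([-0.05995976,  0.        ,  0.        ,  0.        ,  0.        ]), 'pose': array([[ 2.94929958e-02,  6.27468782e-01, -7.78082959e-01,
         1.57098500e+03],
       [ 9.99463789e-01, -2.95885320e-02,
[... 749 characters left out ...]
   [ 0.00000000e+00,  0.00000000e+00,  0.00000000e+00,
         1.00000000e+00]])}
wrist {'camera_matrix': array([[358.17045753,   0.        , 325.8394956 ],
       [  0.        , 358.17045753, 197.52821531],
       [  0.        ,   0.        ,   1.        ]]), 'dist_coeffs': array([-0.06761584,  0.        ,  0.        ,  0.        ,  0.        ]), 'pose': array([[ 3.34169263e-01, -8.90474633e-01, -3.08845967e-01,
         2.81291595e+02],
       [-9.42510692e-01, -3.16455602e-01, -1.07375264e-01,
        -5.38063277e+02],
       [-2.12108790e-03,  3.26972139e-01, -9.45031598e-01,
         3.72910776e+02],
       [ 0.00000000e+00,  0.00000000e+00,  0.00000000e+00,
         1.00000000e+00]])}
```

View pics/top0.png

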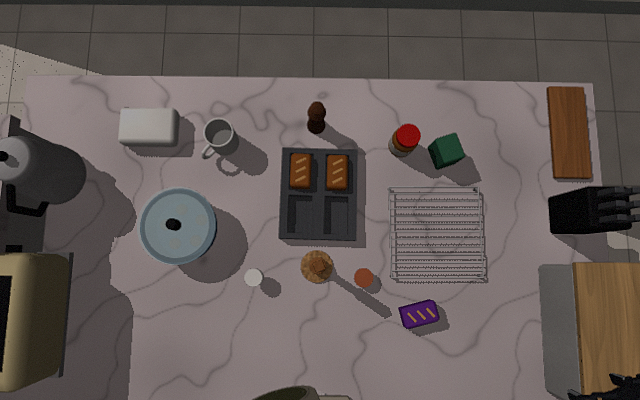

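View pics/scene0.png

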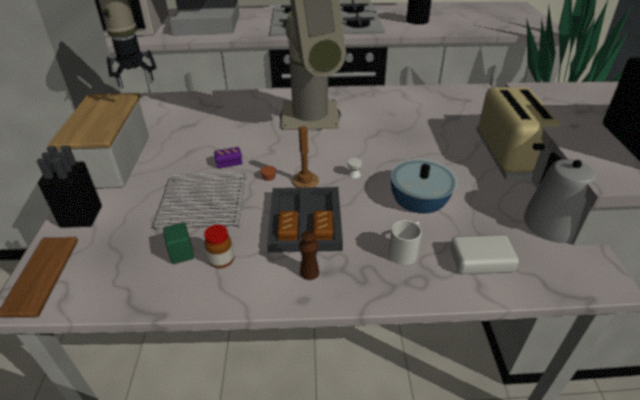

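Top view: brown loaves at (300,170) and (338,171) in the mould's far cavities. The lookalike is the purple loaf at (419,314), which is not meant. The stirrer stands at (317,267), the lid knob is at (174,225), and the rack spans (390,188)–(487,282). Next I'll build helpers and measure in both fixed views, with an enlarged crop for picking points.

```bash
cat > h.py <<'E'
import numpy as np, cv2
from bench import sensors, optics
from scipy.spatial.transform import Rotation as Ro
def cal(n): 
    c=optics.get_calibration(n); return c["camera_matrix"],c["dist_coeffs"],c["pose"]
def rays(c,uv):
    K,d,P=c; p=cv2.undistortPoints(np.float64(uv).reshape(-1,1,2),K,d).reshape(-1,2)
    v=np.c_[p,np.ones(len(p))]@P[:3,:3].T
    return P[:3,3],v/np.linalg.norm(v,axis=1)[:,None]
def onz(c,uv,z):
    o,v=rays(c,uv); return o+v*((z-o[2])/v[:,2])[:,None]
def tri(cs,uvs):
    A=np.zeros((3,3));b=np.zeros(3);L=[]
    for c,uv in zip(cs,uvs):
        o,v=rays(c,[uv]);v=v[0];M=np.eye(3)-np.outer(v,v);A+=M;b+=M@o;L.append((o,v))
    x=np.linalg.solve(A,b); return x,[float(np.linalg.norm(np.cross(x-o,v))) for o,v in L]
def proj(c,X):
    K,d,P=c; R=P[:3,:3].T; return cv2.projectPoints(np.float64(X).reshape(-1,1,3),cv2.Rodrigues(R)[0],-R@P[:3,3],K,d)[0].reshape(-1,2)
def blob(im,f,roi=None,n=6,amin=40):
    hsv=cv2.cvtColor(im,cv2.COLOR_RGB2HSV); m=f(hsv).astype(np.uint8)
    if roi: z=np.zeros_like(m);z[roi[1]:roi[3],roi[0]:roi[2]]=1;m*=z
    _,_,s,ce=cv2.connectedComponentsWithStats(m); o=[i for i in np.argsort(-s[1:,4])+1 if s[i,4]>=amin][:n]
    return [(ce[i].round(1).tolist(),s[i].tolist()) for i in o],m
def tool():
    s=sensors.sense(); return s["tool_pos"],Ro.from_euler("xyz",s["tcp_rot"],degrees=True)
def delta(goal,yaw):
    "tool-frame shift and rotvec to go from the measured pose to TCP goal, pointing down, yaw deg"
    p,R=tool(); G=Ro.from_euler("xyz",[180,0,yaw],degrees=True)
    return R.inv().apply(np.array(goal)-p).round(1),(R.inv()*G).as_rotvec().round(3)
E
python3 - <<'E'
import cv2
a=cv2.imread('pics/top0.png')[100:340,130:500]; cv2.imwrite('pics/c1.png',cv2.resize(a,(800,519),interpolation=cv2.INTER_CUBIC))
a=cv2.imread('pics/scene0.png')[115:290,150:470]; cv2.imwrite('pics/c2.png',cv2.resize(a,(800,438),interpolation=cv2.INTER_CUBIC))
E
```

```text
(no output)
```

View pics/c1.png

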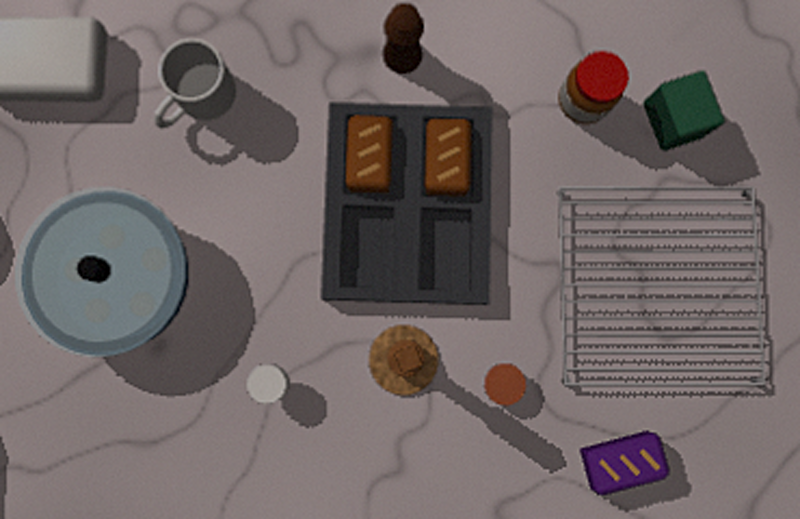

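View pics/c2.png

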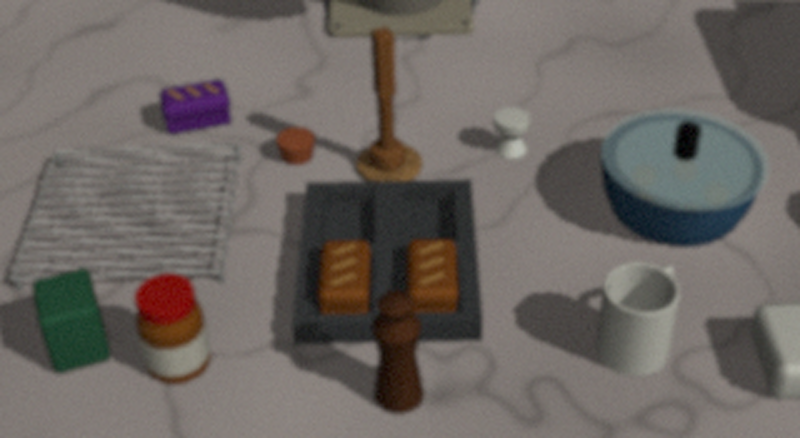

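Crops confirm the choice: the brown loaves have stripe centres at top-crop (370,152) and (448,153), and the purple lookalike is clearly apart. The stirrer's handle top is at crop (407,357) and the knob at (94,268).

```bash
python3 - <<'E'
from h import *
T,S=cal("top"),cal("scene")
t=lambda *p:(130+p[0]/2.162,100+p[1]/2.162); s=lambda *p:(150+p[0]/2.5,115+p[1]/2.5)
for n,a,b in [("loafL",(370,152),(432,262)),("loafR",(448,153),(343,266)),("m far+y",(330,102),(481,338)),("m far-y",(491,106),(296,340)),("m near-y",(490,302),(307,183)),("m near+y",(323,299),(470,181)),
 ("rack far+y",(558,189),(222,280)),("rack far-y",(757,188),(10,282)),("rack near+y",(566,384),(240,150)),("rack near-y",(770,388),(55,148)),
 ("knob",(93,266),(688,126)),("stir",(407,355),(383,32)),("lid c",(104,272),(682,164)),("mill top",(403,18),(399,300)),("egg",(266,384),(511,118)),("salt",(505,384),(296,138)),("jar",(600,76),(167,296))]:
    x,e=tri([T,S],[t(*a),s(*b)]); print(n,x.round(0),np.round(e,1))
E
```

```text
loafL [671.  21.  52.] [2.6 2.6]
loafR [671. -73.  50.] [0.9 0.9]
m far+y [744.  71.   7.] [1. 1.]
m far-y [ 741. -126.   10.] [3.8 3.8]
m near-y [ 496. -124.   28.] [2.7 2.7]
m near+y [498.  74.  24.] [2.4 2.4]
rack far+y [ 638. -213.    4.] [0.8 0.8]
rack far-y [ 641. -454.   14.] [3.7 3.7]
rack near+y [ 401. -216.   10.] [2.9 2.9]
rack near-y [ 399. -455.   22.] [4.2 4.2]
knob [525. 322. 116.] [3.6 3.6]
stir [433. -24. 198.] [0.8 0.8]
lid c [523. 325.  60.] [1.5 1.5]
mill top [808. -15. 130.] [2.6 2.6]
egg [398. 135.  46.] [0.8 0.8]
salt [ 401. -142.   26.] [2.2 2.2]
jar [ 755. -246.   94.] [1.6 1.6]
```

Request:
apply_moves:
  targets:
    - [0, 0, -30, 0, 0, 0.17, 0]
    - [0, 0, -25, 0, 0, 0.17, 0]
    - [30, -36, 0, 0, 0, 0, 0]
    - [30, -36, 0, 0, 0, 0, 0]
    - [30, -36, 0, 0, 0, 0, 0]
    - [30, -36, 0, 0, 0, 0, 0]
    - [30, -36, 0, 0, 0, 0, 0]
    - [30, -36, 0, 0, 0, 0, 0]
    - [30, -36, 0, 0, 0, 0, 0]
    - [30, -36, 0, 0, 0, 0, 0]
    - [30, -36, 0, 0, 0, 0, 0]
    - [30, -36, 0, 0, 0, 0, 0]
    - [30, -36, 0, 0, 0, 0, 0]
    - [30, -36, 0, 0, 0, 0, 0]
    - [30, -36, 0, 0, 0, 0, 0]
    - [30, -36, 0, 0, 0, 0, 0]
    - [0, 0, 0, 0, 0, 0, 0]
    - [0, 0, 0, 0, 0, 0, 0]

```text
time: 2.4
tool_pos: [619.8, -61.2, 260.6]
tcp_rot: [180.0, 0.1, 0.1]
ft_force: [-0.1, 0.0, -0.0]
finger_gap: 85.6
grip_force: 0.0
```

```bash
python3 - <<'E'
from h import *
print(tool()[0],tool()[1].as_euler('xyz',degrees=True))
C=cal("wrist"); im=optics.snapshot("wrist"); cv2.imwrite("pics/w1.png",im[:,:,::-1]); np.savez("w1.npz",im=im,P=C[2])
E
```

```text
[619.83866015 -61.19415788 260.60351759] [1.79988463e+02 6.76561967e-02 7.63386655e-02]
```

View pics/w1.png

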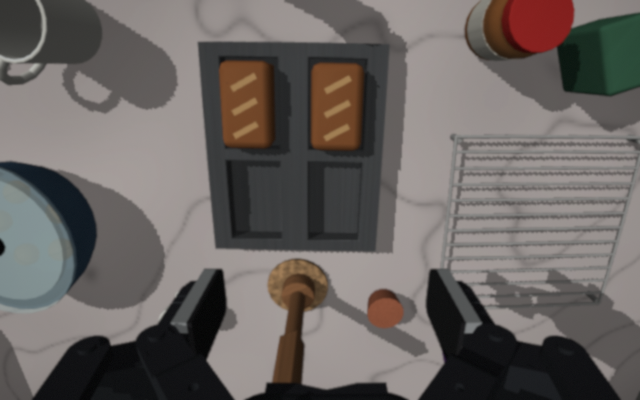

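Wrist view: mould corners at (198,43), (389,44), (376,252) and (216,248), with the loaves at (246,104) and (337,105). The rack corner is at (456,137) and the coaster at (297,284).

```bash
python3 - <<'E'
from h import *
d=np.load("w1.npz"); K,dd,_=cal("wrist"); C=(K,dd,d["P"]); T=cal("top"); S=cal("scene")
print("mould",onz(C,[(198,43),(389,44),(376,252),(216,248)],30).round(0).tolist())
print("rack",onz(C,[(456,137),(640,140),(604,296),(446,297)],22).round(0).tolist())
print("stripes mid z54",onz(C,[(245,105),(337,108)],54).round(0).tolist())
for a,b,c in [((245,105),(370,152),(432,262)),((337,108),(448,153),(343,266))]:
    print(tri([C,T,S],[a,(130+b[0]/2.162,100+b[1]/2.162),(150+c[0]/2.5,115+c[1]/2.5)]))
f=lambda h:(h[...,0]<18)&(h[...,1]>130)&(h[...,2]>60)
b,m=blob(d["im"],f,(200,40,400,160)); print(b)
cs,_=cv2.findContours(m,cv2.RETR_EXTERNAL,cv2.CHAIN_APPROX_NONE)
for c in sorted(cs,key=cv2.contourArea)[-2:]: 
    for z in(35,54): q=onz(C,c[:,0],z)[:,:2].astype(np.float32); print(z,q.min(0),q.max(0),cv2.minAreaRect(q))
E
```

```text
mould [[738.0, 72.0, 30.0], [736.0, -127.0, 30.0], [495.0, -125.0, 30.0], [500.0, 75.0, 30.0]]
rack [[638.0, -211.0, 22.0], [638.0, -441.0, 22.0], [419.0, -453.0, 22.0], [423.0, -224.0, 22.0]]
stripes mid z54 [[676.0, 21.0, 54.0], [672.0, -73.0, 54.0]]
(array([672.92824676,  21.1981473 ,  52.12488714]), [2.536302609847959, 3.3029266405307474, 2.730057798259404])
(array([671.71425103, -73.32558217,  50.18611656]), [0.383395205447399, 0.939605408987325, 0.9922985666673176])
[([335.5, 105.2], [311, 63, 52, 87, 3831]), ([244.9, 102.9], [219, 61, 51, 86, 3650])]
35 [629.45544    -1.6350136] [719.2483    51.780197] ((674.207763671875, 25.164012908935547), (51.816200256347656, 90.17156982421875), 88.72098541259766)
54 [633.1406     -4.5631433] [718.593    46.27006] ((675.7296142578125, 20.940460205078125), (49.311485290527344, 85.81283569335938), 88.72098541259766)
35 [626.08386  -99.651924] [716.7265   -45.544365] ((671.4909057617188, -72.61608123779297), (53.31865310668945, 90.8680419921875), 89.37407684326172)
54 [629.932   -97.84208] [716.1931   -46.349987] ((673.1441650390625, -72.11309051513672), (50.741329193115234, 86.47562408447266), 89.37407684326172)
```

Request:
apply_moves:
  targets:
    - [26, 6, 30, 0, 0, 0, 0]
    - [26, 6, 40, 0, 0, 0, 0]
    - [0, 0, 40, 0, 0, 0, 0]
    - [0, 0, 40, 0, 0, 0, 0]
    - [0, 0, 35, 0, 0, 0, 0]
    - [0, 0, 25, 0, 0, 0, 0]
    - [0, 0, 14, 0, 0, 0, 0]
    - [0, 0, 6, 0, 0, 0, 0]
    - [0, 0, 0, 0, 0, 0, 0]
    - [0, 0, 0, 0, 0, 0, 0.3]
    - [0, 0, 0, 0, 0, 0, 0.6]
    - [0, 0, 0, 0, 0, 0, 0.6]
    - [0, 0, 0, 0, 0, 0, 0.6]
    - [0, 0, 0, 0, 0, 0, 0.6]
  force: 40

```text
time: 4.2
tool_pos: [672.1, -73.1, 31.2]
tcp_rot: [-180.0, 0.0, 0.1]
ft_force: [-0.2, -0.6, 0.3]
finger_gap: 34.0
grip_force: 0.0
```

The gap of 34 mm with no grip force means the grasp missed, so I'll look.

```bash
python3 - <<'E'
from h import *
im=optics.snapshot("top"); a=im[120:300,240:500]
b=optics.snapshot("wrist")
cv2.imwrite("pics/k1.png",np.vstack([cv2.resize(a,(520,300)),cv2.resize(b,(520,300))])[:,:,::-1])
E
```

```text
(no output)
```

View pics/k1.png

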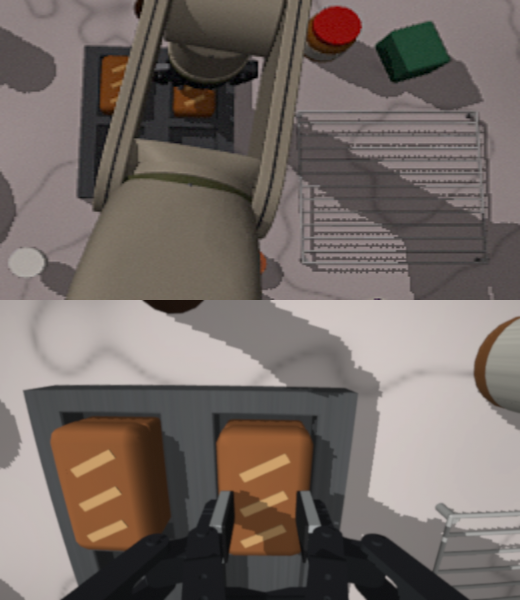

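```bash
python3 - <<'E'
from h import *
C=cal("wrist");p,R=tool();print(p,C[2][:3,3])
for z in(31,40,50,58,65): print(z,proj(C,[[672,-73+17,z],[672,-73-17,z],[672+11,-73+17,z],[672+11,-73-17,z]]).round(0).tolist())
print(proj(C,[[672,-73+27,30],[672,-73+27,54],[672+45,-73,30],[672+45,-73,54]]).round(0).tolist())
b=optics.snapshot("wrist");cv2.imwrite("pics/k2.png",cv2.resize(b[150:400,200:440],(720,600*250//250),interpolation=cv2.INTER_CUBIC)[:,:,::-1])
E
```

```text
[672.09504856 -73.09381794  31.11512941] [757.81556841 -74.17444846 198.66742556]
31 [[291.0, 248.0], [356.0, 248.0], [291.0, 228.0], [357.0, 228.0]]
40 [[290.0, 256.0], [358.0, 256.0], [289.0, 236.0], [359.0, 236.0]]
50 [[288.0, 266.0], [360.0, 266.0], [287.0, 245.0], [360.0, 245.0]]
58 [[286.0, 275.0], [361.0, 275.0], [285.0, 253.0], [362.0, 253.0]]
65 [[284.0, 284.0], [363.0, 284.0], [283.0, 261.0], [364.0, 261.0]]
[[272.0, 247.0], [265.0, 270.0], [324.0, 163.0], [323.0, 177.0]]
```

View pics/k2.png

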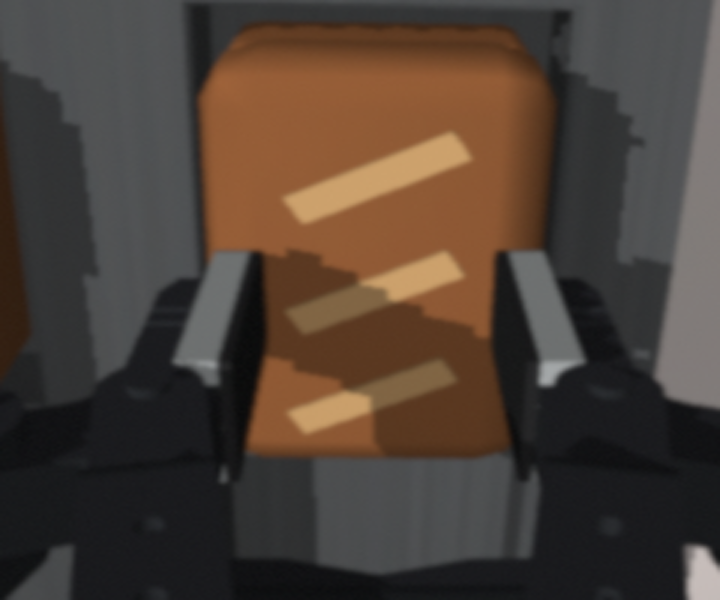

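Request:
apply_moves:
  targets:
    - [0, 0, 1, 0, 0, 0, 0.6]
    - [0, 0, 0, 0, 0, 0, 0.6]

```text
time: 4.6
tool_pos: [672.0, -73.1, 30.0]
tcp_rot: [-180.0, 0.0, 0.0]
ft_force: [0.3, -0.9, -1.1]
finger_gap: 34.2
grip_force: 0.0
```

Request:
apply_moves:
  targets:
    - [0, 0, 0, 0, 0, 0, 0.62]
    - [0, 0, 0, 0, 0, 0, 0.75]
    - [0, 0, 0, 0, 0, 0, 0.75]

```text
time: 4.97
tool_pos: [672.2, -73.1, 30.3]
tcp_rot: [180.0, -0.0, 0.0]
ft_force: [0.5, 0.5, -0.8]
finger_gap: 21.7
grip_force: 0.0
```

```bash
python3 - <<'E'
from h import *
S=cal("scene"); print(proj(S,[[672,-73,30],[672,-73,54],[672,-73,60],[672,-73,100],[717,-73,54],[717,-73,30]]).round(1).tolist())
b=optics.snapshot("scene");cv2.imwrite("pics/k3.png",cv2.resize(b[120:260,220:380],(685,600),interpolation=cv2.INTER_CUBIC)[:,:,::-1])
E
```

```text
[[287.4, 227.0], [286.9, 220.5], [286.7, 218.8], [285.9, 207.5], [286.5, 232.1], [287.0, 238.6]]
```

View pics/k3.png

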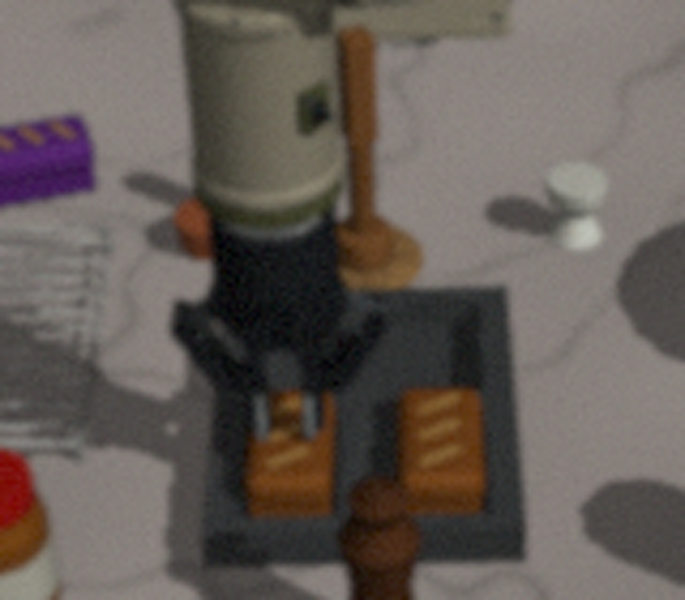

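The wrist and scene views both show the tips level with the loaf's crown (z≈55) while the TCP reads 30. I'll open, go down in small steps while watching the force, and close again.

Request:
apply_moves:
  targets:
    - [0, 0, 0, 0, 0, 0, 0]
    - [0, 0, 0, 0, 0, 0, 0]
    - [0, 0, 0, 0, 0, 0, 0]
    - [0, 0, 0, 0, 0, 0, 0]
    - [0, 0, 3, 0, 0, 0, 0]
    - [0, 0, 3, 0, 0, 0, 0]
    - [0, 0, 3, 0, 0, 0, 0]
    - [0, 0, 0, 0, 0, 0, 0]

```text
time: 6.02
tool_pos: [671.8, -73.0, 20.6]
tcp_rot: [-180.0, 0.1, 0.0]
ft_force: [-0.0, 0.4, 0.3]
finger_gap: 85.3
grip_force: 0.0
```

Request:
apply_moves:
  targets:
    - [0, 0, 0, 0, 0, 0, 0.2]
    - [0, 0, 0, 0, 0, 0, 0.34]
    - [0, 0, 0, 0, 0, 0, 0.42]
    - [0, 0, 0, 0, 0, 0, 0.42]
    - [0, 0, 0, 0, 0, 0, 0.42]

```text
time: 6.65
tool_pos: [672.7, -73.2, 21.9]
tcp_rot: [180.0, -0.1, 0.0]
ft_force: [-0.8, 0.1, 4.9]
finger_gap: 52.0
grip_force: 42.6
```

Request:
apply_moves:
  targets:
    - [0, 0, 0, 0, 0, 0, 0.2]
    - [0, 0, 0, 0, 0, 0, 0.2]
    - [0, 0, 3, 0, 0, 0, 0.2]
    - [0, 0, 3, 0, 0, 0, 0.2]
    - [0, 0, 0, 0, 0, 0, 0.2]
    - [0, 0, 0, 0, 0, 0, 0.3]
    - [0, 0, 0, 0, 0, 0, 0.4]
    - [0, 0, 0, 0, 0, 0, 0.45]
    - [0, 0, 0, 0, 0, 0, 0.45]

```text
time: 7.78
tool_pos: [672.5, -73.2, 15.6]
tcp_rot: [180.0, -0.0, 0.0]
ft_force: [0.1, -0.3, 2.0]
finger_gap: 52.9
grip_force: 43.4
```

Request:
apply_moves:
  targets:
    - [0, 0, -3, 0, 0, 0, 0.45]
    - [0, 0, -6, 0, 0, 0, 0.45]
    - [0, 0, -10, 0, 0, 0, 0.45]
    - [0, 0, -15, 0, 0, 0, 0.45]
    - [0, 0, -20, 0, 0, 0, 0.45]
    - [0, 0, -20, 0, 0, 0, 0.45]
    - [0, 0, -16, 0, 0, 0, 0.45]
    - [0, 0, 0, 0, 0, 0, 0.45]
  force: 50

```text
time: 8.78
tool_pos: [673.7, -73.4, 108.0]
tcp_rot: [180.0, -0.2, 0.0]
ft_force: [0.3, -0.5, -2.6]
finger_gap: 52.6
grip_force: 52.8
```

```bash
python3 - <<'E'
from h import *
C=cal("wrist"); b=optics.snapshot("wrist"); a=optics.snapshot("top")
cv2.imwrite("pics/k4.png",np.vstack([b,a[130:330,150:550].repeat(1,0) if 0 else cv2.resize(a[150:300,300:540],(640,200*2))])[::1,:,::-1][:, :] if 0 else np.hstack([cv2.resize(b,(480,300)),cv2.resize(a[150:350,320:520],(300,300))])[:,:,::-1])
E
```

```text
(no output)
```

View pics/k4.png

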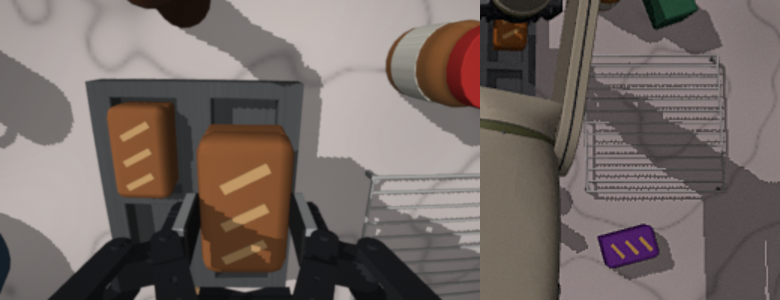

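Loaf held level (ft −2.6 N, gap 52.6), and the other loaf is untouched. Now moving it over the rack.

Request:
apply_moves:
  targets:
    - [-8, 16, 0, 0, 0, 0, 0.45]
    - [-15, 30, 0, 0, 0, 0, 0.45]
    - [-15, 30, 0, 0, 0, 0, 0.45]
    - [-15, 30, 0, 0, 0, 0, 0.45]
    - [-15, 30, 0, 0, 0, 0, 0.45]
    - [-15, 30, 0, 0, 0, 0, 0.45]
    - [-15, 30, 0, 0, 0, 0, 0.45]
    - [-15, 30, 0, 0, 0, 0, 0.45]
    - [-15, 30, 0, 0, 0, 0, 0.45]
    - [-15, 30, 0, 0, 0, 0, 0.45]
    - [-10, 31, 0, 0, 0, 0, 0.45]
    - [0, 0, 10, 0, 0, 0, 0.45]
    - [0, 0, 20, 0, 0, 0, 0.45]
    - [0, 0, 20, 0, 0, 0, 0.45]
    - [0, 0, 10, 0, 0, 0, 0.45]
    - [0, 0, 6, 0, 0, 0, 0.45]
    - [0, 0, 4, 0, 0, 0, 0.45]
    - [0, 0, 0, 0, 0, 0, 0.45]

```text
time: 11.12
tool_pos: [519.7, -390.3, 35.5]
tcp_rot: [180.0, -0.0, 0.1]
ft_force: [0.6, 0.9, -2.2]
finger_gap: 52.9
grip_force: 52.8
```

Request:
apply_moves:
  targets:
    - [0, 0, 2, 0, 0, 0, 0.45]
    - [0, 0, 2, 0, 0, 0, 0.45]
    - [0, 0, 1, 0, 0, 0, 0.45]
    - [0, 0, 0, 0, 0, 0, 0.45]

```text
time: 11.62
tool_pos: [519.4, -390.2, 30.1]
tcp_rot: [-180.0, 0.0, 0.0]
ft_force: [0.4, 0.4, -1.6]
finger_gap: 52.1
grip_force: 52.8
```

Request:
apply_moves:
  targets:
    - [0, 0, 1, 0, 0, 0, 0.45]
    - [0, 0, 0, 0, 0, 0, 0.4]
    - [0, 0, 0, 0, 0, 0, 0.3]
    - [0, 0, 0, 0, 0, 0, 0.15]
    - [0, 0, 0, 0, 0, 0, 0.1]
    - [0, 0, -15, 0, 0, 0, 0.1]
    - [0, 0, -30, 0, 0, 0, 0]
    - [0, 0, -50, 0, 0, 0, 0]
    - [0, 0, -60, 0, 0, 0, 0]
    - [0, -20, -50, 0, 0, 0, 0]
    - [0, -40, 0, 0, 0, 0, 0]
    - [0, 0, 0, 0, 0, 0, 0]

```text
time: 13.12
tool_pos: [520.3, -328.5, 236.8]
tcp_rot: [179.9, -0.2, 0.2]
ft_force: [-0.0, 0.3, 0.0]
finger_gap: 85.2
grip_force: 0.0
```

```bash
python3 - <<'E'
from h import *
C=cal("wrist"); b=optics.snapshot("wrist"); a=optics.snapshot("top"); np.savez("w2.npz",im=b,P=C[2],top=a)
cv2.imwrite("pics/k5.png",np.vstack([b,])[:,:,::-1])
E
```

```text
(no output)
```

View pics/k5.png

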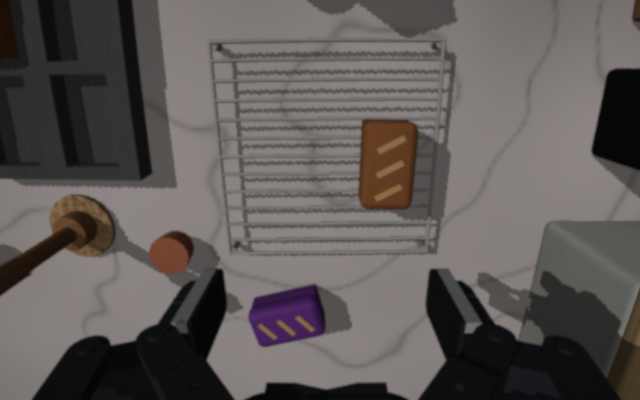

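Wrist view: rack corners at (210,42), (447,41), (435,252) and (230,254), with the loaf upright on it at (388,165).

```bash
cat >> h.py <<'E'
def loaves(name="top",z=54,roi=None,im=None,c=None):
    "brown loaf outlines: centre, size, angle on plane z"
    c=c or cal(name); im=optics.snapshot(name) if im is None else im
    b,m=blob(im,lambda h:(h[...,0]<18)&(h[...,1]>130)&(h[...,2]>60),roi)
    m=cv2.morphologyEx(m,cv2.MORPH_CLOSE,np.ones((5,5),np.uint8))
    cs,_=cv2.findContours(m,cv2.RETR_EXTERNAL,cv2.CHAIN_APPROX_NONE)
    for k in cs:
        if cv2.contourArea(k)<300: continue
        q=onz(c,k[:,0],z)[:,:2].astype(np.float32); (x,y),(w,h),a=cv2.minAreaRect(q); print(name,[round(v,1) for v in(x,y,w,h,a)],k[:,0].mean(0).round())
E
python3 - <<'E'
from h import *
d=np.load("w2.npz"); K,dd,_=cal("wrist"); C=(K,dd,d["P"])
q=onz(C,[(210,42),(447,41),(435,252),(230,254)],22); print(q.round(0).tolist(),q.mean(0))
loaves("wrist",60,(200,60,450,260),d["im"],C)
loaves("top",54,(275,140,370,250),d["top"])
loaves("top",66,(385,180,490,290),d["top"])
E
```

```text
[[638.0, -213.0, 22.0], [640.0, -450.0, 22.0], [405.0, -461.0, 22.0], [402.0, -215.0, 22.0]] [ 521.44557522 -334.80747633   22.        ]
wrist [520.6, -389.8, 52.0, 88.8, 89.3] [387. 163.]
top [673.0, 22.1, 50.1, 86.3, 88.6] [300. 169.]
top [508.1, -384.5, 62.2, 61.7, 0.7] [462. 236.]
```

Request:
apply_moves:
  targets:
    - [7, -18, 0, 0, 0, 0, 0]
    - [15, -35, 0, 0, 0, 0, 0]
    - [16, -36, 0, 0, 0, 0, 0]
    - [16, -36, 0, 0, 0, 0, 0]
    - [16, -36, 0, 0, 0, 0, 0]
    - [16, -36, 0, 0, 0, 0, 0]
    - [16, -36, 0, 0, 0, 0, 0]
    - [16, -36, 0, 0, 0, 0, 0]
    - [16, -36, 20, 0, 0, 0, 0]
    - [15, -33, 30, 0, 0, 0, 0]
    - [4, -12, 30, 0, 0, 0, 0.1]
    - [0, 0, 30, 0, 0, 0, 0.1]
    - [0, 0, 30, 0, 0, 0, 0.1]
    - [0, 0, 30, 0, 0, 0, 0.1]
    - [0, 0, 25, 0, 0, 0, 0.1]
    - [0, 0, 15, 0, 0, 0, 0.1]
    - [0, 0, 8, 0, 0, 0, 0.1]
    - [0, 0, 0, 0, 0, 0, 0.1]

```text
time: 15.48
tool_pos: [672.0, 19.9, 16.1]
tcp_rot: [-180.0, 0.0, 0.0]
ft_force: [-0.2, -0.2, -0.3]
finger_gap: 77.1
grip_force: 0.0
```

```bash
python3 - <<'E'
from h import *
print(delta([673.2,21.7,14],0), sensors.sense()["ft_force"])
loaves("wrist",54,(100,60,420,300))
E
```

```text
(array([ 1.2, -1.8,  2.1]), array([-0.   ,  0.   ,  0.001])) [-0.20105143 -0.24880748 -0.34711419]
wrist [696.6, 21.0, 50.0, 60.2, 89.2] [322. 243.]
```

Request:
apply_moves:
  targets:
    - [1, -1.5, 1.5, 0, 0, 0, 0.1]
    - [0, 0, 0, 0, 0, 0, 0.1]
    - [0, 0, 0, 0, 0, 0, 0.3]
    - [0, 0, 0, 0, 0, 0, 0.4]
    - [0, 0, 0, 0, 0, 0, 0.45]
    - [0, 0, 0, 0, 0, 0, 0.45]
    - [0, 0, -3, 0, 0, 0, 0.45]
    - [0, 0, -6, 0, 0, 0, 0.45]
    - [0, 0, -10, 0, 0, 0, 0.45]
    - [0, 0, -15, 0, 0, 0, 0.45]
    - [0, 0, -20, 0, 0, 0, 0.45]
    - [0, 0, -20, 0, 0, 0, 0.45]
    - [0, 0, -16, 0, 0, 0, 0.45]
    - [0, 0, 0, 0, 0, 0, 0.45]
  force: 50

```text
time: 17.27
tool_pos: [674.7, 21.3, 107.5]
tcp_rot: [180.0, -0.2, 0.0]
ft_force: [0.8, 0.4, -2.2]
finger_gap: 52.7
grip_force: 53.0
```

```bash
python3 - <<'E'
from h import *
print(delta([521,-280,105],0))
loaves("wrist",110,(100,60,420,300))
loaves("top",68,(385,180,490,290))
E
```

```text
(array([-153.9,  301.2,    1.9]), array([ 0.   , -0.004,  0.001]))
wrist [682.2, 20.1, 63.6, 75.8, 89.2] [328. 242.]
top [519.1, -384.6, 60.1, 85.9, 88.1] [462. 232.]
```

Request:
apply_moves:
  targets:
    - [-8, 15, 0, 0, 0, 0, 0.45]
    - [-15, 29, 0, 0, 0, 0, 0.45]
    - [-15, 29, 0, 0, 0, 0, 0.45]
    - [-15, 29, 0, 0, 0, 0, 0.45]
    - [-15, 29, 0, 0, 0, 0, 0.45]
    - [-15, 29, 0, 0, 0, 0, 0.45]
    - [-15, 29, 0, 0, 0, 0, 0.45]
    - [-15, 29, 0, 0, 0, 0, 0.45]
    - [-15, 29, 0, 0, 0, 0, 0.45]
    - [-15, 29, 0, 0, 0, 0, 0.45]
    - [-11, 25, 0, 0, 0, 0, 0.45]
    - [0, 0, 10, 0, 0, 0, 0.45]
    - [0, 0, 20, 0, 0, 0, 0.45]
    - [0, 0, 20, 0, 0, 0, 0.45]
    - [0, 0, 12, 0, 0, 0, 0.45]
    - [0, 0, 6, 0, 0, 0, 0.45]
    - [0, 0, 4, 0, 0, 0, 0.45]
    - [0, 0, 0, 0, 0, 0, 0.45]

```text
time: 19.62
tool_pos: [519.6, -279.8, 32.9]
tcp_rot: [180.0, -0.0, 0.1]
ft_force: [1.0, 0.3, -2.6]
finger_gap: 52.6
grip_force: 52.9
```

Request:
apply_moves:
  targets:
    - [0, 0, 2, 0, 0, 0, 0.45]
    - [0, 0, 2, 0, 0, 0, 0.45]
    - [0, 0, 1, 0, 0, 0, 0.45]
    - [0, 0, 0, 0, 0, 0, 0.45]

```text
time: 20.12
tool_pos: [519.7, -280.1, 29.4]
tcp_rot: [180.0, -0.0, 0.0]
ft_force: [-4.8, 2.6, 10.7]
finger_gap: 52.5
grip_force: 54.2
```

Contact made. Release and retreat, then look at the state of things and the lid.

Request:
apply_moves:
  targets:
    - [0, 0, 0, 0, 0, 0, 0.4]
    - [0, 0, 0, 0, 0, 0, 0.3]
    - [0, 0, 0, 0, 0, 0, 0.15]
    - [0, 0, 0, 0, 0, 0, 0.1]
    - [0, 0, -15, 0, 0, 0, 0.1]
    - [0, 0, -30, 0, 0, 0, 0]
    - [0, 0, -50, 0, 0, 0, 0]
    - [0, 0, -60, 0, 0, 0, 0]
    - [0, 0, -50, 0, 0, 0, 0]
    - [0, 20, 0, 0, 0, 0, 0]
    - [0, 30, 0, 0, 0, 0, 0]
    - [0, 0, 0, 0, 0, 0, 0]

```text
time: 21.62
tool_pos: [518.6, -331.5, 232.2]
tcp_rot: [-180.0, 0.0, -0.1]
ft_force: [1.0, 0.4, -0.7]
finger_gap: 85.6
grip_force: 0.0
```

```bash
python3 - <<'E'
from h import *
loaves("wrist",60,(200,60,450,260))
a=optics.snapshot("top"); T=cal("top")
# knob & lid
b,m=blob(a,lambda h:(h[...,2]<40),(145,190,215,262)); print(b)
b,m=blob(a,lambda h:(h[...,0]>90)&(h[...,0]<115)&(h[...,1]>30)&(h[...,2]>100),(130,180,225,275)); print(b)
s=optics.snapshot("scene"); b,_=blob(s,lambda h:(h[...,2]<35),(395,155,460,200),amin=15); print(b)
print(delta([525,323,300],0))
E
```

```text
wrist [520.5, -390.0, 52.5, 88.8, 88.9] [385. 162.]
wrist [522.1, -279.5, 49.3, 89.0, 88.5] [272. 161.]
[([173.0, 224.2], [166, 219, 15, 11, 134])]
[([183.4, 224.6], [140, 189, 75, 75, 1828])]
[([424.3, 170.8], [421, 165, 8, 13, 85])]
(array([   6.3, -652.3,  -67.2]), array([-0.001,  0.001,  0.001]))
```

Request:
apply_moves:
  targets:
    - [0, -20, -20, 0, 0, 0, 0]
    - [0, -40, -20, 0, 0, 0, 0]
    - [0, -50, -20, 0, 0, 0, 0]
    - [0, -50, 0, 0, 0, 0, 0]
    - [0, -50, 0, 0, 0, 0, 0]
    - [0, -50, 0, 0, 0, 0, 0]
    - [0, -50, 0, 0, 0, 0, 0]
    - [0, -50, 0, 0, 0, 0, 0]
    - [0, -50, 0, 0, 0, 0, 0]
    - [0, -50, 0, 0, 0, 0, 0]
    - [0, -50, 0, 0, 0, 0, 0]
    - [-10, -50, 0, 0, 0, 0, 0]
    - [-10, -50, 0, 0, 0, 0, 0]
    - [-10, -30, 0, 0, 0, 0, 0]
    - [0, -10, 0, 0, 0, 0, 0]
    - [0, 0, 0, 0, 0, 0, 0]

```text
time: 23.78
tool_pos: [488.3, 321.0, 293.6]
tcp_rot: [-180.0, -0.1, 0.1]
ft_force: [0.4, -0.3, 0.3]
finger_gap: 85.5
grip_force: 0.0
```

```bash
python3 - <<'E'
from h import *
C=cal("wrist"); b=optics.snapshot("wrist"); np.savez("w3.npz",im=b,P=C[2])
cv2.imwrite("pics/w3.png",b[:,:,::-1])
print(blob(b,lambda h:(h[...,2]<35),(150,20,500,250))[0])
E
```

```text
[([321.0, 125.9], [309, 112, 25, 29, 584])]
```

View pics/w3.png

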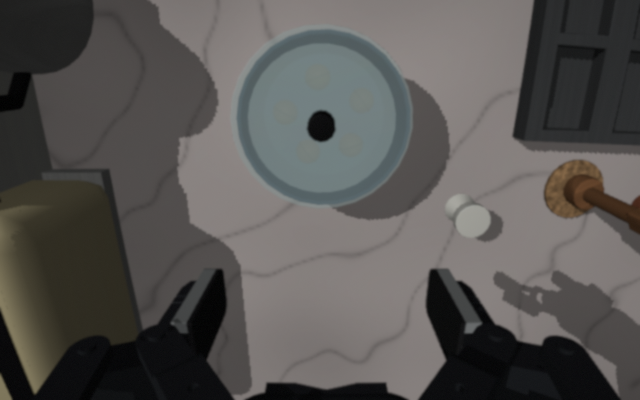

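Wrist view: lid centred at about (322,117), knob at (321,126), five faint walnuts in a ring, egg cup at (467,215).

```bash
python3 - <<'E'
from h import *
d=np.load("w3.npz"); K,dd,_=cal("wrist"); C=(K,dd,d["P"]); T,S=cal("top"),cal("scene")
h=cv2.cvtColor(d["im"],cv2.COLOR_RGB2HSV); m=((h[...,0]>85)&(h[...,0]<115)&(h[...,1]>25)).astype(np.uint8); m[:, :220]=0;m[:,430:]=0;m[230:]=0
cs,_=cv2.findContours(m,0,1);k=max(cs,key=cv2.contourArea); q=onz(C,k[:,0],76)[:,:2].astype(np.float32); print("lid",cv2.fitEllipse(q),cv2.boundingRect(k))
print("knob side",tri([C,T,S],[(321,126),(173,224.2),(424.3,170.8)]))
print("knobtop z116",onz(C,[(321,126)],96))
print("nuts z21",onz(C,[(318,77),(288,112),(361,101),(352,145),(308,148)],21).round(0).tolist())
print(delta([525,323,150],0))
E
```

```text
lid ((525.1478271484375, 323.0926818847656), (183.4081573486328, 183.7975616455078), 130.13754272460938) (237, 30, 174, 175)
knob side (array([523.92779876, 325.07656743,  97.01783591]), [0.43559674936065806, 0.8137543100780743, 0.5894293224841733])
knobtop z116 [[524.17599978 325.2979865   96.        ]]
nuts z21 [[571.0, 330.0, 21.0], [531.0, 366.0, 21.0], [544.0, 279.0, 21.0], [491.0, 288.0, 21.0], [487.0, 343.0, 21.0]]
(array([ 36.2,  -2.8, 143.4]), array([ 0.   , -0.001,  0.001]))
```

Request:
apply_moves:
  targets:
    - [18, -1, 40, 0, 0, 0, 0]
    - [18, -2, 45, 0, 0, 0, 0]
    - [0, 0, 45, 0, 0, 0, 0]
    - [0, 0, 40, 0, 0, 0, 0]
    - [0, 0, 25, 0, 0, 0, 0.2]
    - [0, 0, 15, 0, 0, 0, 0.3]
    - [0, 0, 5, 0, 0, 0, 0.4]
    - [0, 0, 0, 0, 0, 0, 0.6]
    - [0, 0, 0, 0, 0, 0, 0.75]
    - [0, 0, 0, 0, 0, 0, 0.75]
    - [0, 0, 0, 0, 0, 0, 0.75]
  force: 30

```text
time: 25.2
tool_pos: [525.9, 323.8, 79.3]
tcp_rot: [-179.9, -0.1, 0.1]
ft_force: [0.4, -0.2, 5.7]
finger_gap: 26.5
grip_force: 30.2
```

Request:
apply_moves:
  targets:
    - [0, 0, 0, 0, 0, 0, 0.5]
    - [0, 0, 0, 0, 0, 0, 0.5]
    - [0, 0, 3, 0, 0, 0, 0.5]
    - [0, 0, 3, 0, 0, 0, 0.5]
    - [0, 0, 0, 0, 0, 0, 0.5]

```text
time: 25.82
tool_pos: [524.4, 323.1, 71.0]
tcp_rot: [180.0, 0.1, 0.0]
ft_force: [-0.5, 0.0, -1.3]
finger_gap: 42.6
grip_force: 0.0
```

Request:
apply_moves:
  targets:
    - [0, 0, 3, 0, 0, 0, 0.5]
    - [0, 0, 3, 0, 0, 0, 0.5]
    - [0, 0, 0, 0, 0, 0, 0.5]

```text
time: 26.2
tool_pos: [524.6, 323.1, 65.2]
tcp_rot: [180.0, 0.0, 0.0]
ft_force: [0.7, 0.8, 1.3]
finger_gap: 42.8
grip_force: 0.0
```

Request:
apply_moves:
  targets:
    - [0, 0, 0, 0, 0, 0, 0.65]
    - [0, 0, 0, 0, 0, 0, 0.78]
    - [0, 0, 0, 0, 0, 0, 0.78]
    - [0, 0, 0, 0, 0, 0, 0.78]
  force: 60

```text
time: 26.7
tool_pos: [525.1, 323.4, 66.1]
tcp_rot: [-180.0, -0.0, 0.0]
ft_force: [-0.8, -0.2, 3.5]
finger_gap: 26.2
grip_force: 59.1
```

Request:
apply_moves:
  targets:
    - [0, 0, -3, 0, 0, 0, 0.78]
    - [0, 0, -8, 0, 0, 0, 0.78]
    - [0, 0, -15, 0, 0, 0, 0.78]
    - [0, 0, -20, 0, 0, 0, 0.78]
    - [0, 0, -20, 0, 0, 0, 0.78]
    - [4, 12, -10, 0, 0, 0, 0.78]
    - [9, 25, 0, 0, 0, 0, 0.78]
    - [9, 31, 0, 0, 0, 0, 0.78]
    - [9, 31, 0, 0, 0, 0, 0.78]
    - [9, 31, 0, 0, 0, 0, 0.78]
    - [9, 31, 0, 0, 0, 0, 0.78]
    - [9, 31, 0, 0, 0, 0, 0.78]
    - [9, 31, 0, 0, 0, 0, 0.78]
    - [9, 31, 0, 0, 0, 0, 0.78]
    - [9, 31, 0, 0, 0, 0, 0.78]
    - [9, 31, 0, 0, 0, 0, 0.78]
    - [6, 25, 0, 0, 0, 0, 0.78]
    - [0, 6, 0, 0, 0, 0, 0.78]
    - [0, 0, 0, 0, 0, 0, 0.78]

```text
time: 29.08
tool_pos: [624.8, -24.1, 141.7]
tcp_rot: [-180.0, 0.0, -0.0]
ft_force: [-0.6, 0.5, -3.3]
finger_gap: 26.0
grip_force: 59.4
```

```bash
python3 - <<'E'
from h import *
print(delta([625,-24,34],0)); a=optics.snapshot("top"); T=cal("top")
h=cv2.cvtColor(a,cv2.COLOR_RGB2HSV); m=((h[...,0]>85)&(h[...,0]<125)&(h[...,1]>50)).astype(np.uint8); m[:180]=0;m[275:]=0;m[:,:125]=0;m[:,230:]=0
cs,_=cv2.findContours(m,0,1);k=max(cs,key=cv2.contourArea); q=onz(T,k[:,0],70)[:,:2].astype(np.float32); print("bowl",cv2.fitEllipse(q),cv2.boundingRect(k))
b=np.zeros((1,)); cv2.imwrite("pics/t3.png",np.hstack([cv2.resize(a[175:275,130:230],(400,400),interpolation=cv2.INTER_CUBIC),cv2.resize(a[110:270,260:420],(400,400))])[:,:,::-1])
E
```

```text
(array([ 2.000e-01, -1.000e-01,  1.077e+02]), array([-0.,  0., -0.]))
bowl ((522.421142578125, 320.9477844238281), (184.44515991210938, 188.9373779296875), 168.0408477783203) (140, 189, 77, 75)
```

View pics/t3.png

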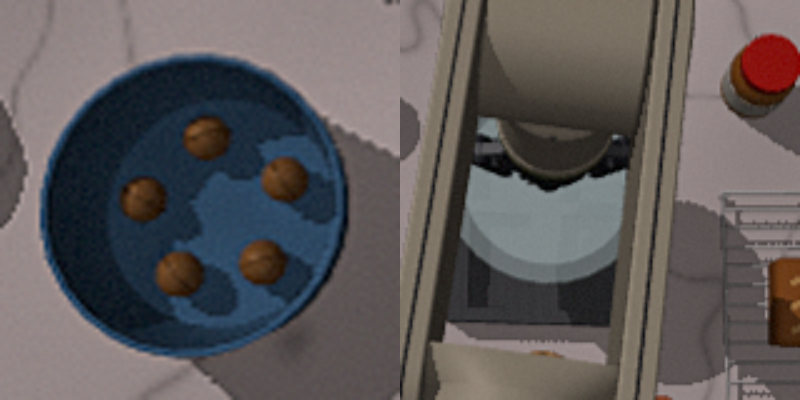

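Crop shows the open bowl with five walnuts in a ring and its centre free, and the lid over the mould. Lowering the lid.

Request:
apply_moves:
  targets:
    - [0, 0, 20, 0, 0, 0, 0.78]
    - [0, 0, 30, 0, 0, 0, 0.78]
    - [0, 0, 25, 0, 0, 0, 0.78]
    - [0, 0, 15, 0, 0, 0, 0.78]
    - [0, 0, 8, 0, 0, 0, 0.78]
    - [0, 0, 4, 0, 0, 0, 0.78]
    - [0, 0, 3, 0, 0, 0, 0.78]
    - [0, 0, 2, 0, 0, 0, 0.78]
    - [0, 0, 0, 0, 0, 0, 0.78]

```text
time: 30.25
tool_pos: [625.3, -23.7, 35.0]
tcp_rot: [180.0, -0.0, 0.0]
ft_force: [1.0, -0.3, -3.1]
finger_gap: 25.9
grip_force: 59.4
```

Request:
apply_moves:
  targets:
    - [0, 0, 1, 0, 0, 0, 0.78]
    - [0, 0, 1, 0, 0, 0, 0.78]
    - [0, 0, 0, 0, 0, 0, 0.78]

```text
time: 30.62
tool_pos: [625.4, -23.8, 33.5]
tcp_rot: [180.0, -0.0, 0.0]
ft_force: [-3.0, -0.5, 3.8]
finger_gap: 26.0
grip_force: 60.3
```

Request:
apply_moves:
  targets:
    - [0, 0, 0, 0, 0, 0, 0.65]
    - [0, 0, 0, 0, 0, 0, 0.4]
    - [0, 0, 0, 0, 0, 0, 0.3]
    - [0, 0, -15, 0, 0, 0, 0.2]
    - [0, 0, -40, 0, 0, 0, 0]
    - [0, 0, -50, 0, 0, 0, 0]
    - [0, 0, -50, 0, 0, 0, 0]
    - [0, 0, -50, 0, 0, 0, 0]
    - [0, 0, -55, 0, 0, 0, 0]
    - [0, 0, -50, 0, 0, 0, 0]
    - [-30, 0, 0, 0, 0, 0, 0]
    - [-40, 0, 0, 0, 0, 0, 0]
    - [-40, 0, 0, 0, 0, 0, 0]
    - [-40, 0, 0, 0, 0, 0, 0]
    - [-40, 0, 0, 0, 0, 0, 0]
    - [-15, 0, 0, 0, 0, 0, 0]
    - [0, 0, 0, 0, 0, 0, 0]

```text
time: 32.75
tool_pos: [419.8, -23.8, 344.3]
tcp_rot: [180.0, -0.2, 0.0]
ft_force: [0.8, -0.4, -0.1]
finger_gap: 85.4
grip_force: 0.0
```

```bash
python3 - <<'E'
from h import *
C=cal("wrist"); b=optics.snapshot("wrist"); np.savez("w4.npz",im=b,P=C[2])
q=proj(C,[[433,-24,198],[433,-24,8]]).astype(int);print(q)
x,y=q[0]; a=cv2.resize(b[max(0,y-80):y+80,max(0,x-160):x+100],(780,480),interpolation=cv2.INTER_CUBIC); print(max(0,x-160),max(0,y-80))
cv2.imwrite("pics/w4.png",a[:,:,::-1])
E
```

```text
[[325 159]
 [325 129]]
165 79
```

View pics/w4.png

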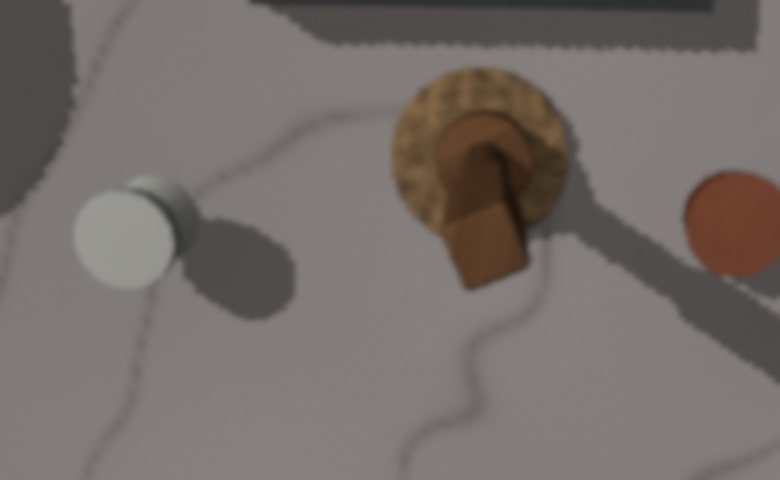

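Crop: handle-top corners at (444,229), (507,203), (529,264) and (471,289); coaster centre at (480,154).

```bash
python3 - <<'E'
from h import *
d=np.load("w4.npz"); K,dd,_=cal("wrist"); C=(K,dd,d["P"])
f=lambda p:[(165+x/3,79+y/3) for x,y in p]
q=onz(C,f([(444,229),(507,203),(529,264),(471,289)]),198); print(q.round(1).tolist(),q.mean(0),cv2.minAreaRect(q[:,:2].astype(np.float32)))
print("coaster",onz(C,f([(480,154)]),8)); q=onz(C,f([(392,154),(569,154),(480,68),(480,240)]),8);print(q.round(0).tolist())
print(tri([C,cal("top"),cal("scene")],[f([(488,246)])[0],(130+407/2.162,100+355/2.162),(150+383/2.5,115+32/2.5)]))
for s in (-22.5,67.5): print(delta([434,-23,240],s))
E
```

```text
[[437.0, -13.2, 198.0], [444.8, -31.9, 198.0], [426.3, -38.7, 198.0], [418.5, -21.2, 198.0]] [431.62151284 -26.25008905 198.        ] ((431.7289123535156, -26.513179779052734), (20.12816619873047, 20.246070861816406), 23.345701217651367)
coaster [[431.54391579 -23.39848437   8.        ]]
[[432.0, 18.0, 8.0], [432.0, -65.0, 8.0], [471.0, -23.0, 8.0], [391.0, -23.0, 8.0]]
(array([432.67308631, -24.54520135, 198.06964169]), [1.9687694041075037, 0.7289859520473678, 1.7306045126147742])
(array([ 13.4,  -0.9, 103.9]), array([-0.   , -0.003,  0.393]))
(array([ 13.4,  -0.9, 103.9]), array([ 0.002, -0.002, -1.178]))
```

Request:
apply_moves:
  targets:
    - [0, 0, 0, 0, 0, -0.186, 0]
    - [0, 0, 0, 0, 0, -0.186, 0]
    - [11, 5.5, 20, 0, 0, 0, 0]
    - [0, 0, 40, 0, 0, 0, 0]
    - [0, 0, 45, 0, 0, 0, 0]
    - [0, 0, 45, 0, 0, 0, 0]
    - [0, 0, 40, 0, 0, 0, 0]
    - [0, 0, 20, 0, 0, 0, 0]
    - [0, 0, 10, 0, 0, 0, 0]
    - [0, 0, 3, 0, 0, 0, 0.3]
    - [0, 0, 0, 0, 0, 0, 0.5]
    - [0, 0, 0, 0, 0, 0, 0.5]

```text
time: 34.3
tool_pos: [433.2, -25.1, 120.8]
tcp_rot: [179.9, -0.1, 21.4]
ft_force: [0.1, 0.7, 0.0]
finger_gap: 42.8
grip_force: 0.0
```

```bash
python3 - <<'E'
from h import *
print(delta([432,-25,121],21.5)); C=cal("wrist"); b=optics.snapshot("wrist")
cv2.imwrite("pics/w5.png",b[:,:,::-1]); print(proj(C,[[432,-25,198],[432,-25,8]]))
E
```

```text
(array([-1.1, -0.5, -0.2]), array([ 0.001, -0.002, -0.002]))
[[320.47917005 358.91032998]
 [323.66658934 185.31947146]]
```

Nothing touched. Closing gently, then lifting slightly to check.

Request:
apply_moves:
  targets:
    - [-1, 0, 0, 0, 0, 0, 0.6]
    - [0, 0, 0, 0, 0, 0, 0.7]
    - [0, 0, 0, 0, 0, 0, 0.82]
    - [0, 0, 0, 0, 0, 0, 0.82]
    - [0, 0, 0, 0, 0, 0, 0.82]
  force: 40

```text
time: 34.98
tool_pos: [431.6, -25.3, 119.9]
tcp_rot: [180.0, -0.0, 21.4]
ft_force: [0.7, 0.6, 3.5]
finger_gap: 21.7
grip_force: 39.6
```

Request:
apply_moves:
  targets:
    - [0, 0, -2, 0, 0, 0, 0.82]
    - [0, 0, -5, 0, 0, 0, 0.82]
    - [0, 0, -13, 0, 0, 0, 0.82]
    - [0, 0, -25, 0, 0, 0, 0.82]
    - [0, 0, -25, 0, 0, 0, 0.82]
    - [0, 0, -20, 0, 0, 0, 0.82]
    - [0, 0, -10, 0, 0, 0, 0.82]
    - [0, 0, 0, 0, 0, 0, 0.82]
  force: 90

```text
time: 35.98
tool_pos: [431.9, -25.4, 220.6]
tcp_rot: [180.0, -0.1, 21.4]
ft_force: [0.1, -0.8, -1.5]
finger_gap: 21.2
grip_force: 87.7
```

```bash
python3 - <<'E'
from h import *
print(delta([524,323,220],21.5)); C=cal("wrist"); b=optics.snapshot("wrist")
cv2.imwrite("pics/w6.png",b[:,:,::-1]); print(proj(C,[[432,-25,108],[432,-25,126],[432,-25,134]]))
h=cv2.cvtColor(b,cv2.COLOR_RGB2HSV); m=((h[...,0]<18)&(h[...,1]>110)).astype(np.uint8); m[:100]=0; m[:,:230]=0;m[:,420:]=0
for r in range(110,330,12): 
    x=np.flatnonzero(m[r]); print(r,(x.min(),x.max(),len(x)) if len(x) else None)
loaves("top",68,(385,180,490,290))
E
```

```text
(array([ 212.6, -290.9,    0.6]), array([ 0.001, -0.001, -0.002]))
[[323.85193668 183.86119176]
 [323.73417106 190.63952809]
 [323.67706066 193.92891697]]
110 None
122 (np.int64(313), np.int64(330), 18)
134 (np.int64(294), np.int64(349), 56)
146 (np.int64(288), np.int64(356), 69)
158 (np.int64(286), np.int64(358), 73)
170 (np.int64(288), np.int64(355), 68)
182 (np.int64(296), np.int64(350), 55)
194 (np.int64(298), np.int64(352), 55)
206 (np.int64(302), np.int64(419), 71)
218 (np.int64(311), np.int64(419), 56)
230 (np.int64(306), np.int64(419), 65)
242 (np.int64(305), np.int64(419), 58)
254 (np.int64(302), np.int64(348), 47)
266 (np.int64(300), np.int64(351), 52)
278 (np.int64(298), np.int64(353), 56)
290 (np.int64(297), np.int64(354), 58)
302 (np.int64(296), np.int64(355), 60)
314 (np.int64(292), np.int64(358), 67)
326 (np.int64(291), np.int64(360), 70)
top [519.1, -384.6, 60.1, 86.0, 88.0] [462. 232.]
top [520.2, -277.1, 54.9, 85.4, 88.9] [419. 230.]
```

Request:
apply_moves:
  targets:
    - [11, -15, 0, 0, 0, 0, 0.82]
    - [21, -29, 0, 0, 0, 0, 0.82]
    - [21, -29, 0, 0, 0, 0, 0.82]
    - [21, -29, 0, 0, 0, 0, 0.82]
    - [21, -29, 0, 0, 0, 0, 0.82]
    - [21, -29, 0, 0, 0, 0, 0.82]
    - [21, -29, 0, 0, 0, 0, 0.82]
    - [21, -29, 0, 0, 0, 0, 0.82]
    - [21, -29, 0, 0, 0, 0, 0.82]
    - [21, -29, 0, 0, 0, 0, 0.82]
    - [12.5, -15, 0, 0, 0, 0, 0.82]
    - [0, 0, 0, 0, 0, 0, 0.82]

```text
time: 37.58
tool_pos: [522.6, 323.8, 217.8]
tcp_rot: [180.0, 0.2, 21.4]
ft_force: [-0.6, -0.1, -1.0]
finger_gap: 21.2
grip_force: 87.9
```

```bash
python3 - <<'E'
from h import *
print(delta([524,323,125],21.5)); b=optics.snapshot("top"); T=cal("top"); s=optics.snapshot("scene")
h=cv2.cvtColor(b,cv2.COLOR_RGB2HSV); print(blob(b,lambda h:(h[...,0]<18)&(h[...,1]>110),(145,190,212,260),amin=20)[0])
cv2.imwrite("pics/t7.png",np.hstack([cv2.resize(b[175:275,130:230],(400,400),interpolation=cv2.INTER_CUBIC),cv2.resize(s[100:220,350:470],(400,400),interpolation=cv2.INTER_CUBIC)])[:,:,::-1])
E
```

```text
(array([ 1.3,  1.2, 92.8]), array([ 0.   ,  0.003, -0.001]))
[([166.6, 224.0], [145, 215, 36, 19, 370]), ([174.3, 243.1], [169, 238, 12, 11, 99]), ([195.2, 240.2], [190, 235, 11, 11, 97]), ([181.1, 209.2], [176, 204, 11, 11, 92]), ([200.7, 219.5], [196, 215, 11, 10, 91])]
```

View pics/t7.png

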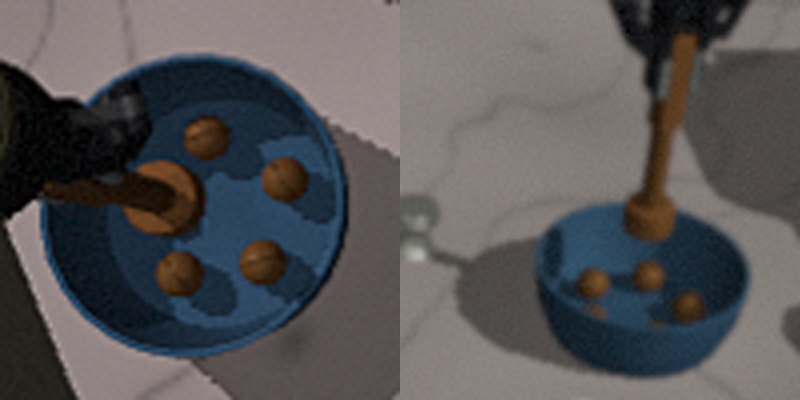

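The picture shows the stirrer held over the bowl with its foot above the rim. The nuts sit in a ring. I'll compute the free entry point from the nut positions.

```bash
python3 - <<'E'
from h import *
T=cal("top"); q=onz(T,[(174.3,243.1),(195.2,240.2),(181.1,209.2),(200.7,219.5),(165.75,224.75)],21)
print(q.round(0).tolist(), q.mean(0), np.hypot(*(q[:,:2]-[524,323]).T).round(0))
E
```

```text
[[481.0, 343.0, 21.0], [490.0, 289.0, 21.0], [570.0, 330.0, 21.0], [543.0, 278.0, 21.0], [529.0, 368.0, 21.0]] [522.57774704 321.64743265  21.        ] [47. 48. 46. 49. 45.]
```

Request:
apply_moves:
  targets:
    - [0.5, 1.5, 10, 0, 0, 0, 0.82]
    - [0, 0, 25, 0, 0, 0, 0.82]
    - [0, 0, 25, 0, 0, 0, 0.82]
    - [0, 0, 15, 0, 0, 0, 0.82]
    - [0, 0, 10, 0, 0, 0, 0.82]
    - [0, 0, 7, 0, 0, 0, 0.82]
    - [0, 0, 0, 0, 0, 0, 0.82]

```text
time: 38.55
tool_pos: [524.3, 321.8, 127.6]
tcp_rot: [180.0, 0.0, 21.4]
ft_force: [0.2, -0.1, -1.0]
finger_gap: 21.0
grip_force: 87.9
```

Request:
apply_moves:
  targets:
    - [10, -5, 0, 0, 0, 0, 0.82]
    - [10, -5, 0, 0, 0, 0, 0.82]
    - [10, -5, 0, 0, 0, 0, 0.82]
    - [0, 0, 0, 0, 0, 0, 0.82]

```text
time: 39.05
tool_pos: [547.4, 347.6, 127.7]
tcp_rot: [-180.0, -0.0, 21.4]
ft_force: [-0.8, -0.2, -1.5]
finger_gap: 20.7
grip_force: 88.0
```

Request:
apply_moves:
  targets:
    - [-6.25, -8.6, 0, 0, 0, 0, 0.82]
    - [-8.6, -6.25, 0, 0, 0, 0, 0.82]
    - [-10.1, -3.3, 0, 0, 0, 0, 0.82]
    - [-10.6, 0, 0, 0, 0, 0, 0.82]
    - [-10.1, 3.3, 0, 0, 0, 0, 0.82]
    - [-8.6, 6.25, 0, 0, 0, 0, 0.82]
    - [-6.25, 8.6, 0, 0, 0, 0, 0.82]
    - [-3.3, 10.1, 0, 0, 0, 0, 0.82]
    - [0, 10.6, 0, 0, 0, 0, 0.82]
    - [3.3, 10.1, 0, 0, 0, 0, 0.82]

```text
time: 40.3
tool_pos: [502.5, 298.0, 128.6]
tcp_rot: [-179.8, -0.2, 21.4]
ft_force: [4.0, 9.8, 0.6]
finger_gap: 21.0
grip_force: 88.9
```

Request:
apply_moves:
  targets:
    - [6.25, 8.6, 0, 0, 0, 0, 0.82]
    - [8.6, 6.25, 0, 0, 0, 0, 0.82]
    - [10.1, 3.3, 0, 0, 0, 0, 0.82]
    - [10.6, 0, 0, 0, 0, 0, 0.82]
    - [10.1, -3.3, 0, 0, 0, 0, 0.82]
    - [8.6, -6.25, 0, 0, 0, 0, 0.82]
    - [6.25, -8.6, 0, 0, 0, 0, 0.82]
    - [3.3, -10.1, 0, 0, 0, 0, 0.82]
    - [0, -10.6, 0, 0, 0, 0, 0.82]
    - [-3.3, -10.1, 0, 0, 0, 0, 0.82]

```text
time: 41.55
tool_pos: [546.6, 346.9, 127.1]
tcp_rot: [180.0, 0.0, 21.3]
ft_force: [0.2, -0.0, -0.9]
finger_gap: 21.3
grip_force: 89.3
```

```bash
python3 - <<'E'
from h import *
T=cal("top"); b=optics.snapshot("top")
for c,s in blob(b,lambda h:(h[...,0]<18)&(h[...,1]>110),(138,185,220,266),amin=20)[0]: print(c,s,onz(T,[c],21)[0].round(0))
E
```

```text
[170.6, 214.9] [148, 199, 35, 28, 402] [554. 357.  21.]
[159.9, 227.7] [155, 223, 11, 11, 96] [521. 383.  21.]
[198.8, 208.3] [194, 203, 11, 11, 94] [573. 284.  21.]
[205.2, 235.0] [200, 230, 11, 11, 93] [503. 264.  21.]
[182.3, 249.6] [177, 245, 11, 11, 93] [465. 321.  21.]
```

Nuts have shifted about 25–30 mm and all remain inside. Two more rounds.

Request:
apply_moves:
  targets:
    - [-6.25, -8.6, 0, 0, 0, 0, 0.82]
    - [-8.6, -6.25, 0, 0, 0, 0, 0.82]
    - [-10.1, -3.3, 0, 0, 0, 0, 0.82]
    - [-10.6, 0, 0, 0, 0, 0, 0.82]
    - [-10.1, 3.3, 0, 0, 0, 0, 0.82]
    - [-8.6, 6.25, 0, 0, 0, 0, 0.82]
    - [-6.25, 8.6, 0, 0, 0, 0, 0.82]
    - [-3.3, 10.1, 0, 0, 0, 0, 0.82]
    - [0, 10.6, 0, 0, 0, 0, 0.82]
    - [3.3, 10.1, 0, 0, 0, 0, 0.82]
    - [6.25, 8.6, 0, 0, 0, 0, 0.82]
    - [8.6, 6.25, 0, 0, 0, 0, 0.82]
    - [10.1, 3.3, 0, 0, 0, 0, 0.82]
    - [10.6, 0, 0, 0, 0, 0, 0.82]
    - [10.1, -3.3, 0, 0, 0, 0, 0.82]
    - [8.6, -6.25, 0, 0, 0, 0, 0.82]
    - [6.25, -8.6, 0, 0, 0, 0, 0.82]
    - [3.3, -10.1, 0, 0, 0, 0, 0.82]
    - [0, -10.6, 0, 0, 0, 0, 0.82]
    - [-3.3, -10.1, 0, 0, 0, 0, 0.82]

```text
time: 44.1
tool_pos: [546.3, 346.9, 127.2]
tcp_rot: [180.0, 0.1, 21.4]
ft_force: [-0.3, -0.5, -1.4]
finger_gap: 21.2
grip_force: 90.3
```

Request:
apply_moves:
  targets:
    - [-6.25, -8.6, 0, 0, 0, 0, 0.82]
    - [-8.6, -6.25, 0, 0, 0, 0, 0.82]
    - [-10.1, -3.3, 0, 0, 0, 0, 0.82]
    - [-10.6, 0, 0, 0, 0, 0, 0.82]
    - [-10.1, 3.3, 0, 0, 0, 0, 0.82]
    - [-8.6, 6.25, 0, 0, 0, 0, 0.82]
    - [-6.25, 8.6, 0, 0, 0, 0, 0.82]
    - [-3.3, 10.1, 0, 0, 0, 0, 0.82]
    - [0, 10.6, 0, 0, 0, 0, 0.82]
    - [3.3, 10.1, 0, 0, 0, 0, 0.82]
    - [6.25, 8.6, 0, 0, 0, 0, 0.82]
    - [8.6, 6.25, 0, 0, 0, 0, 0.82]
    - [10.1, 3.3, 0, 0, 0, 0, 0.82]
    - [10.6, 0, 0, 0, 0, 0, 0.82]
    - [10.1, -3.3, 0, 0, 0, 0, 0.82]
    - [8.6, -6.25, 0, 0, 0, 0, 0.82]
    - [6.25, -8.6, 0, 0, 0, 0, 0.82]
    - [3.3, -10.1, 0, 0, 0, 0, 0.82]
    - [0, -10.6, 0, 0, 0, 0, 0.82]
    - [-3.3, -10.1, 0, 0, 0, 0, 0.82]

```text
time: 46.6
tool_pos: [545.9, 346.4, 127.1]
tcp_rot: [179.9, 0.1, 21.4]
ft_force: [-3.7, -4.2, 0.6]
finger_gap: 21.0
grip_force: 91.0
```

```bash
python3 - <<'E'
from h import *
T=cal("top"); b=optics.snapshot("top")
for c,s in blob(b,lambda h:(h[...,0]<18)&(h[...,1]>110),(138,185,220,266),amin=20)[0]: print(c,s,onz(T,[c],21)[0].round(0))
C=cal("wrist"); w=optics.snapshot("wrist"); cv2.imwrite("pics/w8.png",w[:,:,::-1])
loaves("top",68,(385,180,490,290))
print(delta([524,323,127],21.4))
E
```

```text
[169.8, 218.0] [148, 206, 36, 23, 360] [546. 358.  21.]
[164.0, 239.7] [159, 235, 11, 11, 97] [490. 370.  21.]
[205.8, 227.1] [201, 222, 11, 11, 93] [524. 264.  21.]
[185.5, 204.6] [181, 200, 11, 11, 91] [582. 320.  21.]
[198.6, 244.4] [194, 239, 11, 11, 90] [479. 280.  21.]
top [519.0, -384.7, 60.2, 86.2, 88.0] [462. 232.]
top [520.1, -275.9, 57.3, 85.3, 88.4] [419. 230.]
(array([-28.9,  14.3,   0.4]), array([0.   , 0.002, 0.   ]))
```

Request:
apply_moves:
  targets:
    - [-10, 5, 0, 0, 0, 0, 0.82]
    - [-10, 5, 0, 0, 0, 0, 0.82]
    - [-9, 4, 0, 0, 0, 0, 0.82]
    - [0, 0, -10, 0, 0, 0, 0.82]
    - [0, 0, -20, 0, 0, 0, 0.82]
    - [0, 0, -25, 0, 0, 0, 0.82]
    - [0, 0, -25, 0, 0, 0, 0.82]
    - [0, 0, -13, 0, 0, 0, 0.82]
    - [0, 0, 0, 0, 0, 0, 0.82]

```text
time: 47.88
tool_pos: [525.9, 323.8, 222.8]
tcp_rot: [-180.0, -0.2, 21.4]
ft_force: [0.5, -0.7, -1.3]
finger_gap: 21.0
grip_force: 90.8
```

```bash
python3 - <<'E'
from h import *
T=cal("top"); b=optics.snapshot("top")
for c,s in blob(b,lambda h:(h[...,0]<18)&(h[...,1]>110),(138,185,220,266),amin=20)[0]: print(c,s,onz(T,[c],21)[0].round(0))
w=optics.snapshot("wrist"); old=cv2.imread("pics/w6.png")[:,:,::-1]
for im in(old,w):
    h=cv2.cvtColor(np.ascontiguousarray(im),cv2.COLOR_RGB2HSV); m=((h[...,0]<18)&(h[...,1]>110)).astype(np.uint8); m[:,:290]=0;m[:,358:]=0
    for r in range(150,300,8):
        x=np.flatnonzero(m[r]); print(r,(x.min(),x.max()) if len(x) else None,end=" ")
    print()
t=old[150:300,290:360].copy(); t=t[32:,:]
e=cv2.matchTemplate(w[150:330,260:390],np.ascontiguousarray(t),cv2.TM_CCOEFF_NORMED); print(cv2.minMaxLoc(e),"expect",(30,32))
print(delta([431.7,-24.5,220],21.4))
E
```

```text
[165.8, 220.9] [140, 206, 41, 27, 473] [539. 368.  21.]
[164.0, 239.8] [159, 235, 11, 11, 98] [490. 370.  21.]
[205.9, 227.2] [201, 222, 11, 11, 94] [524. 263.  21.]
[185.7, 204.8] [181, 200, 11, 11, 91] [581. 319.  21.]
[198.6, 244.4] [194, 239, 11, 11, 90] [479. 280.  21.]
150 (np.int64(290), np.int64(357)) 158 (np.int64(290), np.int64(357)) 166 (np.int64(290), np.int64(357)) 174 (np.int64(291), np.int64(354)) 182 (np.int64(296), np.int64(350)) 190 (np.int64(299), np.int64(352)) 198 (np.int64(299), np.int64(351)) 206 (np.int64(302), np.int64(348)) 214 (np.int64(310), np.int64(339)) 222 (np.int64(311), np.int64(339)) 230 (np.int64(306), np.int64(344)) 238 (np.int64(305), np.int64(345)) 246 (np.int64(304), np.int64(346)) 254 (np.int64(302), np.int64(348)) 262 (np.int64(300), np.int64(350)) 270 (np.int64(299), np.int64(352)) 278 (np.int64(298), np.int64(353)) 286 (np.int64(297), np.int64(354)) 294 (np.int64(296), np.int64(355)) 
150 None 158 None 166 (np.int64(315), np.int64(335)) 174 (np.int64(305), np.int64(345)) 182 (np.int64(301), np.int64(349)) 190 (np.int64(299), np.int64(351)) 198 (np.int64(298), np.int64(352)) 206 (np.int64(300), np.int64(357)) 214 (np.int64(306), np.int64(357)) 222 (np.int64(311), np.int64(351)) 230 (np.int64(306), np.int64(344)) 238 (np.int64(305), np.int64(345)) 246 (np.int64(304), np.int64(347)) 254 (np.int64(302), np.int64(349)) 262 (np.int64(301), np.int64(350)) 270 (np.int64(299), np.int64(351)) 278 (np.int64(298), np.int64(352)) 286 (np.int64(297), np.int64(353)) 294 (np.int64(296), np.int64(355)) 
(-0.24277615547180176, 0.37303292751312256, (0, 12), (30, 35)) expect (30, 32)
(array([-2.133e+02,  2.899e+02,  2.000e-01]), array([ 0.   ,  0.001, -0.001]))
```

Request:
apply_moves:
  targets:
    - [-11, 15, 0, 0, 0, 0, 0.82]
    - [-21, 29, 0, 0, 0, 0, 0.82]
    - [-21, 29, 0, 0, 0, 0, 0.82]
    - [-21, 29, 0, 0, 0, 0, 0.82]
    - [-21, 29, 0, 0, 0, 0, 0.82]
    - [-21, 29, 0, 0, 0, 0, 0.82]
    - [-21, 29, 0, 0, 0, 0, 0.82]
    - [-21, 29, 0, 0, 0, 0, 0.82]
    - [-21, 29, 0, 0, 0, 0, 0.82]
    - [-21, 29, 0, 0, 0, 0, 0.82]
    - [-13, 14, 0, 0, 0, 0, 0.82]
    - [0, 0, 10, 0, 0, 0, 0.82]
    - [0, 0, 25, 0, 0, 0, 0.82]
    - [0, 0, 25, 0, 0, 0, 0.82]
    - [0, 0, 20, 0, 0, 0, 0.82]
    - [0, 0, 12, 0, 0, 0, 0.82]
    - [0, 0, 4, 0, 0, 0, 0.82]
    - [0, 0, 0, 0, 0, 0, 0.82]

```text
time: 50.22
tool_pos: [432.3, -24.3, 124.8]
tcp_rot: [-180.0, -0.0, 21.4]
ft_force: [0.8, -0.2, -1.2]
finger_gap: 21.1
grip_force: 90.8
```

Request:
apply_moves:
  targets:
    - [0, 0, 2, 0, 0, 0, 0.82]
    - [0, 0, 1, 0, 0, 0, 0.82]
    - [0, 0, 0, 0, 0, 0, 0.82]

```text
time: 50.6
tool_pos: [432.3, -24.5, 121.9]
tcp_rot: [180.0, -0.0, 21.4]
ft_force: [-0.5, -0.5, -0.9]
finger_gap: 20.9
grip_force: 90.8
```

Request:
apply_moves:
  targets:
    - [0, 0, 1, 0, 0, 0, 0.82]
    - [0, 0, 0.5, 0, 0, 0, 0.82]
    - [0, 0, 0, 0, 0, 0, 0.82]

```text
time: 50.98
tool_pos: [432.2, -24.5, 120.1]
tcp_rot: [-180.0, 0.0, 21.4]
ft_force: [-0.4, -0.6, -0.7]
finger_gap: 20.9
grip_force: 90.8
```

Request:
apply_moves:
  targets:
    - [0, 0, 0.5, 0, 0, 0, 0.82]
    - [0, 0, 0, 0, 0, 0, 0.82]

```text
time: 51.22
tool_pos: [432.3, -24.5, 120.0]
tcp_rot: [180.0, -0.0, 21.4]
ft_force: [-1.1, 0.3, 2.8]
finger_gap: 21.5
grip_force: 91.3
```

Request:
apply_moves:
  targets:
    - [0, 0, 0, 0, 0, 0, 0.7]
    - [0, 0, 0, 0, 0, 0, 0.5]
    - [0, 0, 0, 0, 0, 0, 0.3]
    - [0, 0, 0, 0, 0, 0, 0]
    - [0, 0, 0, 0, 0, 0, 0]
    - [0, 0, -20, 0, 0, 0, 0]
    - [0, 0, -40, 0, 0, 0, 0]
    - [0, 0, -50, 0, 0, 0, 0]
    - [0, 0, -50, 0, 0, 0, 0]
    - [0, 0, -50, 0, 0, 0, 0]
    - [0, 0, -15, 0, 0, 0.186, 0]
    - [0, 0, 0, 0, 0, 0.186, 0]
    - [-10, 0, 0, 0, 0, 0, 0]
    - [0, 0, 0, 0, 0, 0, 0]

```text
time: 52.98
tool_pos: [421.5, -24.5, 344.5]
tcp_rot: [180.0, 0.0, 0.3]
ft_force: [0.4, 0.3, 0.2]
finger_gap: 85.6
grip_force: 0.0
```

```bash
python3 - <<'E'
from h import *
print(tool()[0]); C=cal("wrist"); b=optics.snapshot("wrist"); d=np.load("w4.npz"); K,dd,_=cal("wrist"); C0=(K,dd,d["P"])
for im,c in((d["im"],C0),(b,C)):
    bl,m=blob(im,lambda h:(h[...,0]<18)&(h[...,1]>90),(250,70,400,230)); print(bl[0])
    h=cv2.cvtColor(im,cv2.COLOR_RGB2HSV)
    # darker handle vs coaster: saturation stats
    ys,xs=np.nonzero(m); lo=int(ys.max()); 
    rows=[(r,xs[ys==r].min(),xs[ys==r].max()) for r in (lo,lo-6,lo-12)]; print(rows, onz(c,[(np.mean(r[1:]),r[0]) for r in rows],198)[:,:2].round(0).tolist())
e=optics.snapshot("top"); T=cal("top")
for n,z,l in(("knob",96,None),): 
    print(blob(e,lambda h:(h[...,2]<45)&(h[...,1]<200),(300,150,345,215),amin=20)[0])
E
```

```text
[421.50676866 -24.46870562 344.52106127]
([325.0, 134.4], [296, 103, 58, 72, 2896])
[(174, np.int64(321), np.int64(323)), (168, np.int64(318), np.int64(337)), (162, np.int64(315), np.int64(399))] [[420.0, -21.0], [425.0, -26.0], [431.0, -53.0]]
([324.7, 135.5], [296, 103, 58, 75, 2951])
[(177, np.int64(321), np.int64(322)), (171, np.int64(318), np.int64(338)), (165, np.int64(316), np.int64(399))] [[418.0, -21.0], [424.0, -27.0], [429.0, -54.0]]
[([318.2, 187.3], [314, 182, 10, 12, 92]), ([339.9, 156.2], [332, 154, 13, 8, 53])]
```

Stirrer is standing in its original place. Now the lid.

Request:
apply_moves:
  targets:
    - [20, 0, 0, 0, 0, 0, 0]
    - [40, 0, 0, 0, 0, 0, 0]
    - [40, 0, 0, 0, 0, 0, 0]
    - [40, 0, 0, 0, 0, 0, 0]
    - [40, 0, 20, 0, 0, 0, 0]
    - [23.5, 0, 40, 0, 0, 0, 0]
    - [0, 0, 50, 0, 0, 0, 0]
    - [0, 0, 50, 0, 0, 0, 0]
    - [0, 0, 50, 0, 0, 0, 0]
    - [0, 0, 45, 0, 0, 0, 0.2]
    - [0, 0, 30, 0, 0, 0, 0.4]
    - [0, 0, 15, 0, 0, 0, 0.5]
    - [0, 0, 8, 0, 0, 0, 0.5]
    - [0, 0, 0, 0, 0, 0, 0.5]

```text
time: 54.82
tool_pos: [626.2, -24.4, 37.3]
tcp_rot: [180.0, -0.0, 0.1]
ft_force: [-0.3, -1.5, 0.9]
finger_gap: 42.8
grip_force: 0.0
```

```bash
python3 - <<'E'
from h import *
print(delta([625.4,-23.8,33.5],0)); C=cal("wrist"); b=optics.snapshot("wrist"); print(proj(C,[[625.4,-23.8,84]]),blob(b,lambda h:h[...,2]<30,(290,180,355,330))[0])
E
```

```text
(array([-0.8, -0.6,  3.8]), array([ 0.   , -0.001,  0.001]))
[[321.92791343 302.73484757]] [([324.4, 280.6], [293, 234, 62, 92, 4701])]
```

Request:
apply_moves:
  targets:
    - [-1, -0.5, 3.5, 0, 0, 0, 0.5]
    - [0, 0, 0, 0, 0, 0, 0.5]
    - [0, 0, 0, 0, 0, 0, 0.65]
    - [0, 0, 0, 0, 0, 0, 0.78]
    - [0, 0, 0, 0, 0, 0, 0.78]
    - [0, 0, 0, 0, 0, 0, 0.78]
    - [0, 0, -3, 0, 0, 0, 0.78]
    - [0, 0, -10, 0, 0, 0, 0.78]
    - [0, 0, -20, 0, 0, 0, 0.78]
    - [0, 0, -30, 0, 0, 0, 0.78]
    - [0, 0, -30, 0, 0, 0, 0.78]
    - [0, 0, -15, 0, 0, 0, 0.78]
    - [0, 0, 0, 0, 0, 0, 0.78]
  force: 60

```text
time: 56.5
tool_pos: [625.9, -24.0, 143.3]
tcp_rot: [180.0, -0.2, 0.0]
ft_force: [0.1, -0.8, -3.7]
finger_gap: 26.3
grip_force: 59.2
```

```bash
python3 - <<'E'
from h import *
print(delta([524.3,323.3,141],0)); T=cal("top"); b=optics.snapshot("top")
for c,s in blob(b,lambda h:(h[...,0]<18)&(h[...,1]>110),(138,185,220,266),amin=20)[0]: print(c,s,onz(T,[c],21)[0].round(0))
h=cv2.cvtColor(b,cv2.COLOR_RGB2HSV); m=((h[...,0]>95)&(h[...,0]<125)&(h[...,1]>90)).astype(np.uint8); m[:180]=0;m[275:]=0;m[:,:125]=0;m[:,230:]=0
cs,_=cv2.findContours(m,0,1);k=max(cs,key=cv2.contourArea);k=cv2.convexHull(k); print(cv2.boundingRect(k))
th=np.linspace(0,2*np.pi,200)
P=lambda c:proj(T,np.c_[c[0]+95*np.cos(th),c[1]+95*np.sin(th),70+0*th])
from scipy.optimize import least_squares
def f(c):
    q=P(c).astype(np.float32).reshape(-1,1,2); return [cv2.pointPolygonTest(q,(float(p[0]),float(p[1])),True) for p in k[:,0]]
r=least_squares(f,[523,322],loss="soft_l1",diff_step=1e-3); print("bowl centre",r.x,np.round(f(r.x),1).tolist())
E
```

```text
(array([-101.3, -347.4,    1.8]), array([ 0.   , -0.003,  0.001]))
[164.0, 239.7] [159, 235, 11, 11, 97] [490. 370.  21.]
[168.1, 211.4] [163, 206, 11, 11, 95] [563. 364.  21.]
[205.9, 227.2] [201, 222, 11, 11, 94] [524. 263.  21.]
[185.6, 204.7] [181, 200, 11, 11, 90] [582. 319.  21.]
[198.6, 244.3] [194, 239, 11, 11, 89] [479. 280.  21.]
(140, 189, 77, 75)
bowl centre [522.28448585 320.58407791] [0.9, 0.9, 0.9, 1.1, 1.1, 1.2, 0.9, 0.9, 0.4, 0.2, -0.0, -0.4, -0.3, 0.2, 0.7, 0.8, 1.0, 0.9, 0.8, 0.8, 0.7, 0.7, 0.7, 0.5, 0.5, 0.4, 0.4, 0.3, 0.2, 0.1, 0.2, 0.3, 0.4, 0.3, 0.4, 0.5, 0.6]
```

All five nuts are in the bowl and the bowl centre is about (523.5,322.5). Moving the lid over.

Request:
apply_moves:
  targets:
    - [-4, -12, 0, 0, 0, 0, 0.78]
    - [-9, -31, 0, 0, 0, 0, 0.78]
    - [-9, -31, 0, 0, 0, 0, 0.78]
    - [-9, -31, 0, 0, 0, 0, 0.78]
    - [-9, -31, 0, 0, 0, 0, 0.78]
    - [-9, -31, 0, 0, 0, 0, 0.78]
    - [-9, -31, 0, 0, 0, 0, 0.78]
    - [-9, -31, 0, 0, 0, 0, 0.78]
    - [-9, -31, 0, 0, 0, 0, 0.78]
    - [-9, -31, 0, 0, 0, 0, 0.78]
    - [-9, -31, 0, 0, 0, 0, 0.78]
    - [-8, -24.5, 0, 0, 0, 0, 0.78]
    - [0, 0, 10, 0, 0, 0, 0.78]
    - [0, 0, 20, 0, 0, 0, 0.78]
    - [0, 0, 20, 0, 0, 0, 0.78]
    - [0, 0, 10, 0, 0, 0, 0.78]
    - [0, 0, 0, 0, 0, 0, 0.78]

```text
time: 58.68
tool_pos: [521.6, 321.6, 79.4]
tcp_rot: [179.9, 0.2, -0.0]
ft_force: [-0.6, 0.1, -3.3]
finger_gap: 26.2
grip_force: 59.6
```

Request:
apply_moves:
  targets:
    - [0, 0, 5, 0, 0, 0, 0.78]
    - [0, 0, 4, 0, 0, 0, 0.78]
    - [0, 0, 3, 0, 0, 0, 0.78]
    - [0, 0, 2, 0, 0, 0, 0.78]
    - [0, 0, 0, 0, 0, 0, 0.78]

```text
time: 59.3
tool_pos: [522.3, 322.6, 67.0]
tcp_rot: [180.0, 0.0, 0.1]
ft_force: [0.2, 0.1, -3.2]
finger_gap: 26.0
grip_force: 59.6
```

Request:
apply_moves:
  targets:
    - [1, 0, 1, 0, 0, 0, 0.78]
    - [0, 0, 0.5, 0, 0, 0, 0.78]
    - [0, 0, 0, 0, 0, 0, 0.78]

```text
time: 59.68
tool_pos: [523.6, 322.7, 66.4]
tcp_rot: [-180.0, -0.0, 0.0]
ft_force: [-3.4, -1.2, 4.0]
finger_gap: 26.1
grip_force: 60.2
```

Contact at the expected height. Release and retreat.

Request:
apply_moves:
  targets:
    - [0, 0, 0, 0, 0, 0, 0.65]
    - [0, 0, 0, 0, 0, 0, 0.4]
    - [0, 0, 0, 0, 0, 0, 0.3]
    - [0, 0, -15, 0, 0, 0, 0.2]
    - [0, 0, -40, 0, 0, 0, 0]
    - [-10, 0, -50, 0, 0, 0, 0]
    - [-10, 0, -50, 0, 0, 0, 0]
    - [-10, 0, -50, 0, 0, 0, 0]
    - [-5, 0, -22, 0, 0, 0, 0]
    - [0, 0, 0, 0, 0, 0, 0]
    - [0, 0, 0, 0, 0, 0, 0]

```text
time: 61.05
tool_pos: [488.2, 322.3, 291.6]
tcp_rot: [180.0, 0.1, 0.0]
ft_force: [-0.3, -0.7, 0.0]
finger_gap: 85.8
grip_force: 0.0
```

```bash
python3 - <<'E'
from h import *
C=cal("wrist"); im=optics.snapshot("wrist"); e=optics.snapshot("top"); s=optics.snapshot("scene"); T=cal("top"); S=cal("scene")
h=cv2.cvtColor(im,cv2.COLOR_RGB2HSV); m=((h[...,0]>85)&(h[...,0]<115)&(h[...,1]>25)).astype(np.uint8); m[:, :220]=0;m[:,430:]=0;m[230:]=0
cs,_=cv2.findContours(m,0,1);k=max(cs,key=cv2.contourArea); q=onz(C,k[:,0],76)[:,:2].astype(np.float32); print("lid",cv2.fitEllipse(q))
bw=blob(im,lambda h:(h[...,2]<35),(150,20,500,250))[0][0]
bs=blob(s,lambda h:(h[...,2]<35),(395,155,460,200),amin=15)[0]; print(bw,bs)
print("knob",tri([C,S],[bw[0],bs[0][0]]))
loaves("top",68,(385,180,490,290),e)
old=cv2.imread("pics/top0.png")[:,:,::-1].astype(int); d=(np.abs(e.astype(int)-old).sum(2)>90).astype(np.uint8); d=cv2.morphologyEx(d,cv2.MORPH_OPEN,np.ones((3,3)))
_,_,st,ce=cv2.connectedComponentsWithStats(d); print([(st[i].tolist()) for i in range(1,len(st)) if st[i,4]>25])
so=cv2.imread("pics/scene0.png")[:,:,::-1].astype(int); d=(np.abs(s.astype(int)-so).sum(2)>90).astype(np.uint8); d=cv2.morphologyEx(d,cv2.MORPH_OPEN,np.ones((3,3)))
_,_,st,ce=cv2.connectedComponentsWithStats(d); print([(st[i].tolist()) for i in range(1,len(st)) if st[i,4]>25])
E
```

```text
lid ((525.1527709960938, 323.1728210449219), (183.52525329589844, 184.01895141601562), 141.80865478515625)
([325.4, 126.1], [313, 112, 26, 29, 593]) [([423.1, 171.1], [419, 165, 9, 13, 86])]
knob (array([523.96531128, 322.03356657,  96.46822038]), [0.10375874862478235, 0.10375874862479748])
top [519.1, -384.6, 60.1, 86.0, 88.0] [462. 232.]
top [520.1, -277.1, 55.0, 85.2, 88.9] [419. 230.]
[[0, 136, 35, 39, 696], [290, 154, 18, 30, 311], [327, 155, 18, 31, 206], [12, 177, 33, 64, 591], [334, 177, 9, 6, 31], [0, 180, 70, 133, 1391], [46, 193, 119, 207, 10391], [407, 214, 40, 30, 632], [449, 215, 33, 22, 411], [450, 230, 12, 7, 79], [407, 238, 12, 6, 65], [450, 238, 15, 6, 79], [468, 238, 15, 6, 78], [11, 245, 12, 6, 64], [45, 244, 27, 50, 422], [407, 245, 40, 6, 160], [450, 245, 34, 6, 168], [421, 256, 25, 3, 75], [461, 256, 22, 3, 66], [0, 264, 6, 12, 52], [0, 289, 53, 111, 1823], [280, 317, 178, 83, 4822], [76, 325, 6, 8, 35], [584, 374, 56, 26, 868], [254, 385, 66, 15, 615], [44, 386, 11, 14, 83], [89, 387, 23, 13, 135], [568, 393, 15, 7, 82]]
[[100, 0, 36, 31, 813], [331, 0, 20, 17, 206], [406, 0, 59, 94, 2711], [345, 3, 20, 11, 152], [296, 5, 14, 16, 147], [325, 14, 16, 20, 210], [348, 17, 20, 11, 188], [314, 18, 9, 5, 29], [277, 25, 13, 24, 226], [107, 31, 50, 56, 1388], [329, 34, 35, 39, 519], [309, 40, 22, 23, 323], [47, 42, 72, 66, 2084], [317, 65, 8, 6, 40], [201, 85, 11, 9, 49], [262, 88, 29, 8, 171], [138, 92, 59, 17, 491], [244, 107, 28, 16, 263], [198, 112, 103, 45, 1574], [221, 114, 9, 5, 34], [309, 146, 22, 11, 112], [163, 177, 31, 30, 646], [200, 177, 29, 31, 650], [318, 212, 14, 23, 201], [282, 218, 15, 17, 157]]
```

The checks agree. The lid is centred at (525,323) with its mid-knob at z≈96. The loaves are on the rack, and in the image comparison the bystanders haven't moved. Handing in.

```bash
python3 -c "
from bench import r
print(r.hand_in())"
```

```text
the job is handed in; nothing more can be done
None
```

The job is handed in at about 61 s of robot time, though no verdict came back: both loaves are on the rack, the walnuts were stirred three rounds and are all in the bowl, the stirrer is on its coaster and the lid is centred on the bowl.

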